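Load a thin carrier plate into its nest from a stack at the table edge

ROBOT

A 6-joint arm with a two-finger parallel gripper is mounted at the origin on a cart in front of the work surface, level with it; the furniture and walls round the work are solid. World frame = base frame: x ahead of the robot, y to its left, z up, the work surface at z = 0. Lengths are in m, angles in rad, forces in N, time in s.
With the tool pointing down it reaches from about 0.375 to 0.975 m from the base axis. Payload 3.8 kg.
Tool frame: the origin (TCP) lies at the very end of the fingers, on their centre line; the grasp point (between the pads) lies 19 mm behind it; z points along the fingers, y is the direction in which the jaws open and shut (so a half turn about z gives the same grasp; the last joint's range is limited). The gripper opens to 85 mm and grips with 20 to 120 N. Pads are 22 mm wide; open, the fingers measure 114 mm over their backs; the gripper's body (76 mm by 85 mm) begins 54 mm behind the grasp point. The pads swing forward as they close: fully open they stand 13 mm farther back than shut.
Start: joints at [-1.158, 0.264, 1.604, -0, 1.274, -0.037], TCP at [0.293, -0.608, 0.231] pointing down, gripper open.
Joint ranges: [-2.63, 2.63], [-0.94, 2.18], [0.31, 2.57], [-1.31, 4.45], [0, 2.66], [-2.55, 2.55]. Speed limits (rad/s): [2.57, 2.57, 3.14, 3.14, 3.14, 3.14].

INTERFACE

Orientations are given as a rotation vector (axis times angle).
In Python, from workcell import bot, read_camera, finish_job gives the robot as it stands. The module is installed in compiled form; this text tells all that it offers.
- The arm moves only by the tool servo_tool, never from a script. Its argument "targets" is text: rows parted by semicolons, each of 7 numbers parted by spaces: the turn, a rotation vector about the tool's x, y, z in rad, then the shift along the tool's x, y, z in mm, then the finger opening in mm, from 0 to 85.4. In form: wx wy wz x y z gripper; .... A call has 1 to 8 rows; each row shifts and turns the pose as measured when the row begins, along the tool's axes as they then stand; what a row does not reach is not made up. A row lasts 1/12 s, in which the tool goes at most 41.7 mm and 7.16 degrees, less where a joint would pass 70% of its speed; a pose out of reach is approached as far as the arm can. A call is refused whole if a number of a shift passes 41.7 or a number of a turn 0.125, either way. A call with a gripper value outside its range is refused whole. The fingers move at their own pace and stop on an object; "newtons" is the grip in N (left out, the last holds). Time passes only in rows, so rows that do not move let the fingers close. It gives the time, the measured TCP pose, the force and the opening at its end, in the units of the state.
- bot.read_state(): the state, without advancing time (a new reading comes with each control period).
- read_camera(name): name is "side" or "top" or "wrist"; returns a dict with "image" (384x512x3 uint8, red, green, blue), "mtx" (3x3 intrinsics, pixels), "k1" (the pictures are not rectified: a ray, as slopes to the right and down, at radius r is drawn at 1 + k1 r^2 times it, then the intrinsics apply), "eye" and "orientation" of the camera in the world; the wrist camera has in their place "T_tool_cam" (4x4, takes a point from camera to tool coordinates, whose origin is the TCP and whose axes are the flange's). Camera axes: x right, y up, looking along -z (the intrinsics and any distortion apply to the point x, -y, -z); pixel columns grow to the right and rows downward; lengths in m; the calibration is good to about 2 mm. A picture is of the moment at which its call begins: read the wrist's pose just before it. There is no depth.
- finish_job(): hands the job in, once; it reports no verdict.
The state is a dict: "time": time; "q": joint angles; "joint_vel": joint speeds; "joint_torque": joint torques, N m; "tool_pos": TCP position; "tcp_rot": TCP orientation; "wrist_force": force on the tool from outside, world axes, zero at the start; "torque": the same for the moment, N m; "width": opening from 0.0 (shut) to 1.0 (fully open).
Only numpy, scipy, OpenCV 4.12 (cv2) and the standard library are available. Lean on these libraries where they do the work, as an engineer would, in place of code of your own. Each camera call takes 0.05 s, during which the arm holds its last target.

TASK

Load the upper of the two stacked thin carrier plates, the one with the square specimen, into the nest. It is too thin to take up where it lies, so slide it, still lying flat, out over the front edge of the table until a good part of it overhangs, pinch it there by its two long sides and lay it flat and fully home in the nest. Leave the lower plate behind, do not touch the specimen, and do not disturb the tweezers, the hex key or the booklet of wipes.

Things in the scene. Friction and masses are not known exactly. Their poses are not given: they have to be found in the camera images.
- plate_center (a point): Centre, half-way up, of the upper carrier plate: plain aluminium, 120 mm long (x) x 50 wide (y) x 3 thick, 50 g, z up. At the start its length points roughly away from the robot and it lies on an equal lower plate: centre at z = 4.5 mm, top face 6 mm, front end 1 to 15 mm behind the table edge. It slides easily on the lower plate and tips off if its centre passes that plate's front end.
- plate_front (a point): Middle of the upper plate's front end (the short side towards the robot at the start), half-way up its thickness; 60 mm from plate_center along the plate's -x axis.
- specimen: Thin dark square specimen, 24 x 24 x 1.2 mm, glued on the middle of the upper plate's top face; origin at the centre of its underside. Not to be touched. The rest of the plate's top is bare.
- lower_center (a point): Centre, half-way up, of the lower carrier plate: same size, no specimen, loose on the table, centre at z = 1.5 mm. The table grips it better than it grips the upper plate.
- table_edge (a point): A point on the front edge of the table top (fixed). The edge is straight, runs along y at x = 0.408 m; the top is at z = 0. In front of it (smaller x) is free space down to the floor.
- nest_seat (a point): Centre of the nest's seat, 34 mm above the table; x along its length; fixed. The plate bridges two end blocks, the last 9 mm of each end on a block. Pocket 126 x 56 mm (3 mm play all round); lips rise 4 mm upright, then flare out to 12 mm above the seat. Side lips stand only along the plate's last 6 mm at each end. Either way round is right; the plate's centre then lies 1.5 mm above this point.
- nest: The nest; origin at the centre of its underside on the table, x along its length, z up. Dark foot 132 x 40 x 8 mm with two cap screws (up to 14 mm high); two aluminium end blocks 44 mm wide with bent steel lips, 140 mm over the end lips, 71 mm over the side lips, 46 mm high. Between the blocks (102 mm) it is open down to the foot, so fingers may reach past the plate's long sides there.
- black_tweezers: Black tweezers, 125 mm long, lying on the table right of the nest. Bystander.
- lens_wipes: Booklet of lens wipes, 107 x 77 x 7 mm, on the table to the left. Bystander.
- hex_key: Steel hex key, 85 mm long, on the table left of the stack. Bystander.

How it is judged:
By the outcome, as a careful person would: the job done as asked, in the order asked, and still so for the second after the job is handed in, with the robot touching nothing.
It also fails if it takes over 58 s, if anything falls off the work surface, if the arm or the gripper's body presses on something with over 40 N, if the wrist force passes 120 N, or if a joint passes its speed limit or range.

## Working session

There is one attempt and no reset: what is moved stays moved. The work goes in short steps, Python scripts to look and compute and a tool call to move; the robot and the scene stay as the last step left them, time stands still between calls to the robot, and variables do not carry over. Pictures are saved under pics/ and viewed, and the job is handed in when it is done.

Besides the shell and the picture viewer there is one more tool, called after "Request:" as name(argument=value, ...), one argument or row to a line, values as JSON. servo_tool: Moves the arm, as the interface text tells. Its arguments: {"type":"object","properties":{"targets":{"type":"string"},"newtons":{"type":"number"}},"required":["targets"]}

```bash
mkdir -p pics; ls; python3 - <<'E'
from workcell import bot, read_camera
import cv2, pickle
print(bot.read_state())
d={}
for n in ("side","top","wrist"):
    s=bot.read_state(); c=read_camera(n); d[n]=(s,c)
    cv2.imwrite(f"pics/a_{n}.png",c["image"][:,:,::-1])
    print(n,{k:v for k,v in c.items() if k!="image"})
pickle.dump(d,open("a.pkl","wb"))
E
```

```text
pics
{'time': 0.0, 'q': array([-1.15790409e+00,  2.64773162e-01,  1.60540760e+00,  2.58598188e-05,
        1.27366040e+00, -3.69038836e-02]), 'joint_vel': array([-1.90735616e-03, -8.61584529e-04,  1.11321376e-03, -1.05803061e-03,
        4.14021698e-05,  5.59861096e-04]), 'joint_torque': array([-4.14873784e-04, -5.15111017e+01, -3.67312896e+01,  1.97238330e-05,
        1.28268194e-02,  4.46629315e-05]), 'tool_pos': array([ 0.29318656, -0.60718652,  0.22993038]), 'tcp_rot': array([-3.06032228e+00, -7.00091848e-01,  6.21498865e-04]), 'wrist_force': array([-0.26654228,  0.12357961,  1.21692378]), 'torque': array([-0.02751899,  0.02544579,  0.04487011]), 'width': 1.0016090257505823}
side {'mtx': array([[456.85447027,   0.        , 259.67665461],
       [  0.        , 456.85447027, 195.2939923 ],
       [  0.        ,   0.        ,   1.        ]]), 'k1': 0.03916833745938987, 'eye': array([-0.0297554 ,  1.01718728,  0.89929687]), 'orientation': array([ 0.30058044, -1.10874852, -2.45290351])}
top {'mtx': array([[377.60963427,   0.        , 250.62706286],
       [  0.        , 377.60963427, 193.29675391],
       [  0.        ,   0.        ,   1.        ]]), 'k1': -0.0013784354423983863, 'eye': array([0.32371096, 0.1512133 , 1.0331112 ]), 'orientation': array([ 0.08935158, -0.09269882, -1.57220548])}
wrist {'mtx': array([[336.66293982,   0.        , 256.80542258],
       [  0.        , 336.66293982, 193.31974424],
       [  0.        ,   0.        ,   1.        ]]), 'k1': -0.04825414714502562, 'T_tool_cam': array([[-3.72948531e-04,  9.63069051e-01,  2.69254275e-01,
         6.73060698e-02],
       [ 9.99999864e-01,  4.57597736e-04, -2.51619915e-04,
         1.22025904e-03],
       [-3.65537500e-04,  2.69254144e-01, -9.63069090e-01,
        -1.42607821e-01],
       [ 0.00000000e+00,  0.00000000e+00,  0.00000000e+00,
         1.00000000e+00]])}
```

View pics/a_top.png

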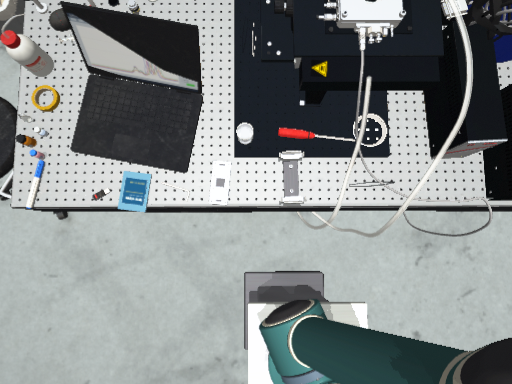

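View pics/a_side.png

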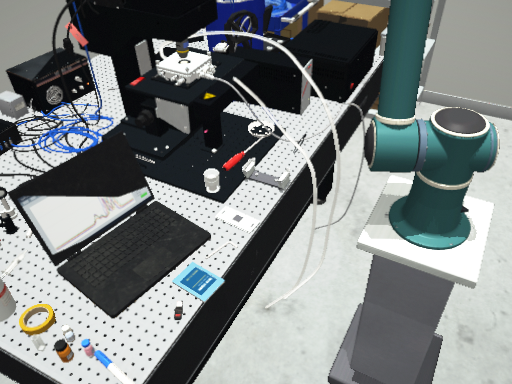

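View pics/a_wrist.png

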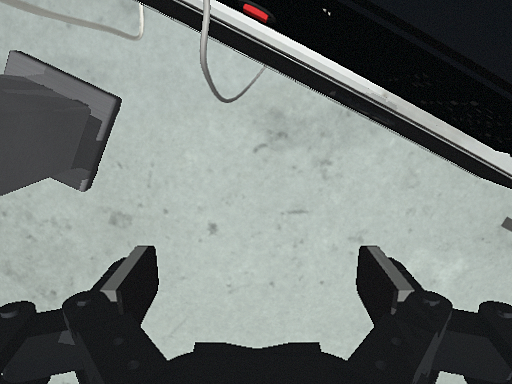

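The top view shows the plate near (220,183), the nest near (291,178), the table edge at about row 208, and white cables hanging just right of the nest. The side view shows the plate at (238,217) and the nest at (267,173). I'll write helpers and zoom in.

```bash
cat > h.py <<'E'
import numpy as np, cv2, pickle
from scipy.spatial.transform import Rotation as R
def campose(s,c):
    if "eye" in c: return np.array(c["eye"]), R.from_rotvec(c["orientation"]).as_matrix()
    Rt=R.from_rotvec(s["tcp_rot"]).as_matrix(); T=c["T_tool_cam"]
    return s["tool_pos"]+Rt@T[:3,3], Rt@T[:3,:3]
def ray(s,c,u,v):
    K=c["mtx"]; d=np.array([(u-K[0,2])/K[0,0],(v-K[1,2])/K[1,1]]); p=d.copy()
    for _ in range(20): p=d/(1+c["k1"]*(p@p))
    e,M=campose(s,c); return e, M@np.array([p[0],-p[1],-1.])
def onz(s,c,u,v,z):
    e,d=ray(s,c,u,v); return e+d*(z-e[2])/d[2]
def proj(s,c,P):
    e,M=campose(s,c); q=M.T@(np.asarray(P)-e); a=np.array([q[0],-q[1]])/-q[2]
    a=a*(1+c["k1"]*(a@a)); K=c["mtx"]; return np.array([K[0,0]*a[0]+K[0,2],K[1,1]*a[1]+K[1,2]])
def tri(r1,r2):
    (a,d),(b,f)=r1,r2; t=np.linalg.lstsq(np.c_[d,-f],b-a,rcond=None)[0]
    p,q=a+d*t[0],b+f*t[1]; return (p+q)/2,np.linalg.norm(p-q)
def zoom(c,x0,y0,w,h,f,name):
    im=c["image"][y0:y0+h,x0:x0+w,::-1]; cv2.imwrite(name,cv2.resize(im,None,fx=f,fy=f,interpolation=cv2.INTER_CUBIC))
E
python3 - <<'E'
from h import *
d=pickle.load(open("a.pkl","rb"))
zoom(d["top"][1],150,140,160,90,5,"pics/z_top.png")
zoom(d["side"][1],190,130,140,110,5,"pics/z_side.png")
s,c=d["top"]
for uv in [(220,183),(291,178),(300,208),(135,190),(370,184)]: print(uv,onz(s,c,*uv,0.0))
E
```

```text
(220, 183) [0.47284916 0.2333187  0.        ]
(291, 178) [0.48620616 0.03690098 0.        ]
(300, 208) [0.40290295 0.01352587 0.        ]
(135, 190) [0.45410976 0.4674277  0.        ]
(370, 184) [ 0.46874921 -0.18127997  0.        ]
```

View pics/z_top.png

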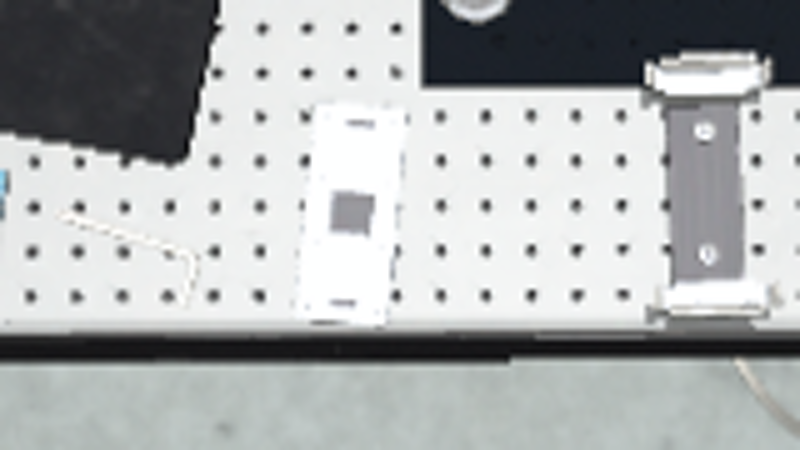

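View pics/z_side.png

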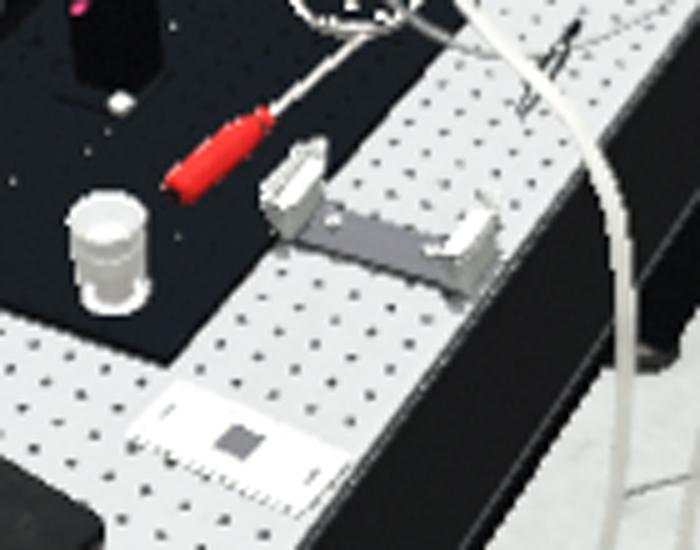

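Specimen at about (220.4,182.4) in the top view. The nest's rear end is at (291,155) and its front end at (293,200). Next I need the 3D position of the cables, since they lie along the swing path.

```bash
python3 - <<'E'
from h import *
d=pickle.load(open("a.pkl","rb"))
zoom(d["top"][1],270,0,240,250,2.4,"pics/zc_top.png")
zoom(d["side"][1],180,10,200,310,1.9,"pics/zc_side.png")
E
```

```text
(no output)
```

View pics/zc_top.png

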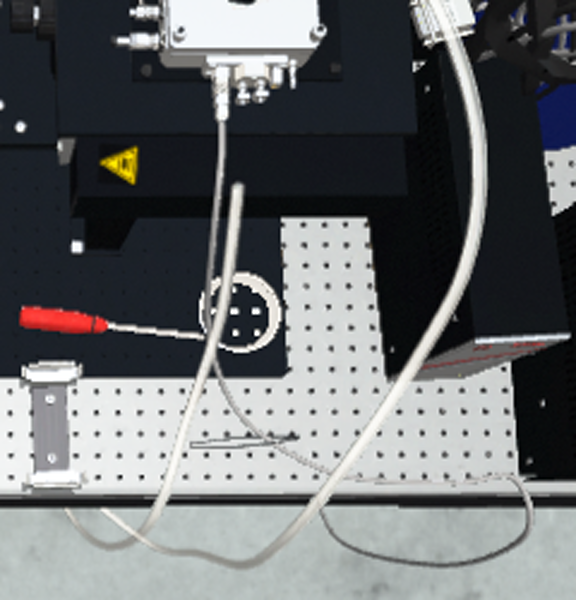

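View pics/zc_side.png

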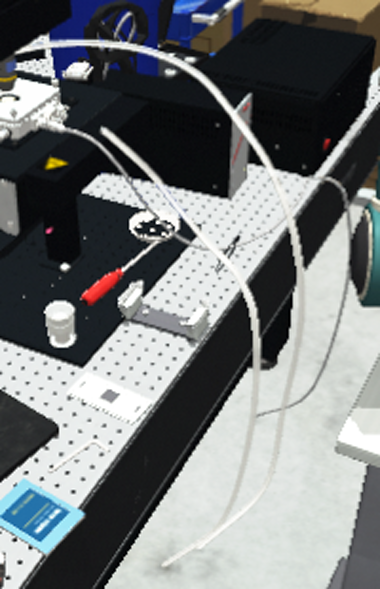

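```bash
cat > cab.py <<'E'
from h import *
d=pickle.load(open("a.pkl","rb"))
from scipy.interpolate import interp1d
def dens(P,n=150):
    P=np.array(P,float); t=np.r_[0,np.cumsum(np.linalg.norm(np.diff(P,axis=0),axis=1))]
    return interp1d(t,P,axis=0,kind='linear')(np.linspace(0,t[-1],n))
TA=np.array([(237,187),(232,250),(218,330),(195,405),(178,460),(155,520),(135,540),(110,546),(85,532),(68,510)])/2.4+[270,0]
SA=np.array([(103,130),(150,190),(200,243),(232,275),(250,305),(258,350),(257,400),(248,460),(235,510),(200,545),(165,565)])/1.9+[180,10]
TB=np.array([(445,5),(475,80),(483,150),(472,250),(430,340),(370,435),(315,520),(270,558),(235,566),(180,553),(140,535),(103,510)])/2.4+[270,0]
SB=np.array([(20,48),(100,44),(170,55),(220,90),(260,140),(285,190),(298,240),(303,290),(297,370),(285,430),(265,490),(230,530),(200,548)])/1.9+[180,10]
for nm,T,S in (("A",TA,SA),("B",TB,SB)):
    S=dens(S,16);T=dens(T)
    for sp in S:
        r=ray(*d["side"],*sp); best=min((tri(ray(*d["top"],*t),r) for t in T),key=lambda x:x[1])
        print(nm,sp.round(),best[0].round(3),round(best[1],4))
E
python3 cab.py
```

```text
A [234.  78.] [ 0.673 -0.114  0.231] 0.001
A [246.  93.] [ 0.639 -0.123  0.184] 0.0001
A [257. 108.] [ 0.601 -0.127  0.139] 0.0007
A [270. 121.] [ 0.555 -0.124  0.102] 0.0008
A [282. 135.] [ 0.502 -0.112  0.072] 0.0007
A [295. 148.] [ 0.451 -0.102  0.043] 0.0012
A [307. 162.] [ 0.403 -0.089  0.009] 0.0003
A [313. 179.] [ 0.376 -0.086 -0.049] 0.0002
A [316. 197.] [ 0.36  -0.082 -0.119] 0.0001
A [315. 216.] [ 0.364 -0.103 -0.225] 0.0001
A [313. 234.] [ 0.381 -0.145 -0.365] 0.0004
A [310. 253.] [ 0.407 -0.201 -0.538] 0.0006
A [306. 270.] [ 0.379 -0.09  -0.518] 0.0011
A [296. 286.] [ 0.513 -0.332 -0.972] 0.0021
A [283. 298.] [ 0.64  -0.448 -1.295] 0.0011
A [267. 307.] [ 0.827 -0.597 -1.693] 0.0024
B [191.  35.] [ 0.888 -0.284  0.258] 0.104
B [216.  34.] [ 0.832 -0.288  0.279] 0.0198
B [241.  35.] [ 0.751 -0.305  0.288] 0.0015
B [267.  38.] [ 0.655 -0.302  0.292] 0.0013
B [288.  52.] [ 0.572 -0.292  0.266] 0.0014
B [306.  70.] [ 0.49  -0.254  0.237] 0.0001
B [320.  91.] [ 0.345 -0.008  0.316] 0.0
B [331. 114.] [ 0.333 -0.076  0.214] 0.0005
B [337. 138.] [ 0.348 -0.211  0.043] 0.0009
B [339. 164.] [ 0.334 -0.223 -0.065] 0.0003
B [337. 189.] [ 0.328 -0.218 -0.175] 0.0004
B [334. 214.] [ 0.335 -0.24  -0.321] 0.0008
B [329. 239.] [ 0.473 -0.668 -0.93 ] 0.0005
B [321. 264.] [ 0.366 -0.233 -0.62 ] 0.001
B [306. 284.] [ 0.949 -1.65  -2.712] 0.001
B [285. 298.] [ 2.059 -3.64  -6.058] 0.009
```

Cable B arcs up to about z 0.27 near y -0.25, and cable A is low near y -0.1. I'll cross at z ≈ 0.37 and small radius. First move: rise and turn to yaw 0.

Request:
servo_tool(
  targets="0 0 0.113 0 0 -20 0; 0 0 0.113 0 0 -20 0; 0 0 0.113 0 0 -20 0; 0 0 0.113 0 0 -20 0; 0 0 0 0 0 -20 0; 0 0 0 0 0 -20 0; 0 0 0 0 0 -20 0; 0 0 0 5 -20 -5 0",
)

```text
time: 0.82
tool_pos: [0.2963, -0.5864, 0.3707]
tcp_rot: [-3.124, 0.044, 0.015]
wrist_force: [0.7, 0.8, 0.7]
width: 0.001
```

Request:
servo_tool(
  targets="0 0 0 9 -40 0 0; 0 0 0 9 -40 0 0; 0 0 0 9 -40 0 0; 0 0 0 9 -40 0 0; 0 0 0 9 -40 0 0; 0 0 0 9 -40 0 0; 0 0 0 9 -40 0 0; 0 0 0 9 -40 0 0",
)

```text
time: 1.48
tool_pos: [0.3767, -0.2659, 0.3737]
tcp_rot: [-3.125, 0.061, 0.014]
wrist_force: [1.5, 0.6, -0.4]
width: 0.003
```

Request:
servo_tool(
  targets="0 0 0 8 -40 0 0; 0 0 0 8 -40 0 0; 0 0 0 8 -40 0 0; 0 0 0 8 -40 0 0; 0 0 0 8 -40 0 0; 0 0 0 8 -40 0 0; 0 0 0 8 -40 0 0; 0 0 0 8 -40 0 0",
)

```text
time: 2.15
tool_pos: [0.4496, 0.0594, 0.3774]
tcp_rot: [-3.125, 0.066, 0.009]
wrist_force: [0.8, -0.3, 0.4]
width: 0.001
```

```bash
cat > look.py <<'E'
import sys
from workcell import bot, read_camera
from h import *
def look(names,tag):
    d={}
    for n in names:
        s=bot.read_state(); c=read_camera(n); d[n]=(s,c)
        cv2.imwrite(f"pics/{tag}_{n}.png",c["image"][:,:,::-1])
    pickle.dump(d,open(tag+".pkl","wb")); return d
def level(s,yaw=0.):
    "turn in tool axes to get straight down with tool x at world yaw"
    Rw=R.from_rotvec(s["tcp_rot"]); c,n=np.cos(yaw),np.sin(yaw)
    G=R.from_matrix(np.array([[c,n,0],[n,-c,0],[0,0,-1.]]))
    return (Rw.inv()*G).as_rotvec()
def shift(s,goal): return R.from_rotvec(s["tcp_rot"]).inv().apply(np.asarray(goal)-s["tool_pos"])*1000
if __name__=="__main__":
    d=look(sys.argv[2:],sys.argv[1]); s=bot.read_state(); print(s["tool_pos"],s["q"].round(3),s["time"],s["wrist_force"].round(2),"lvl",level(s).round(3))
E
python3 look.py b wrist top
```

```text
[0.449986   0.06290776 0.37699361] [ 0.07  -0.217  1.834  0.019  1.531  1.674] 2.25 [-0.14 -1.75  0.21] lvl [-0.018  0.007 -0.034]
```

View pics/b_wrist.png

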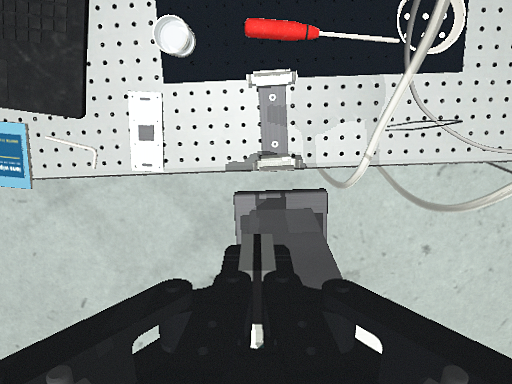

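The wrist view shows the plate at (146,131), its front end at about row 168, the nest between (271,75) and (275,163), and the hex key at (80,145). I'll move nearer over the plate for a closer look.

Request:
servo_tool(
  targets="-0.018 0.007 -0.034 0 -28 18 0; 0 0 0 0 -28 18 0; 0 0 0 0 -28 18 0; 0 0 0 0 -28 18 0; 0 0 0 0 -28 18 0; 0 0 0 0 -28 18 0; 0 0 0 0 0 0 0",
)

```text
time: 2.83
tool_pos: [0.4523, 0.2328, 0.2655]
tcp_rot: [3.136, -0.002, 0.009]
wrist_force: [0.1, -0.8, -1.4]
width: 0.003
```

```bash
python3 look.py c wrist; python3 - <<'E'
from h import *
d=pickle.load(open("c.pkl","rb"));zoom(d["wrist"][1],160,60,160,190,3,"pics/zcw.png")
d=pickle.load(open("b.pkl","rb"));zoom(d["wrist"][1],210,55,110,130,4.5,"pics/zbw.png")
E
```

```text
[0.45286335 0.23111273 0.2669945 ] [ 0.429 -0.078  1.91  -0.01   1.306  2.004] 2.8833 [ 0.32 -1.11 -0.38] lvl [ 0.007 -0.007 -0.001]
```

View pics/c_wrist.png

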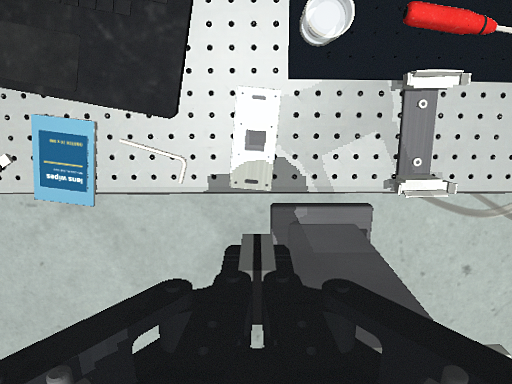

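View pics/zbw.png

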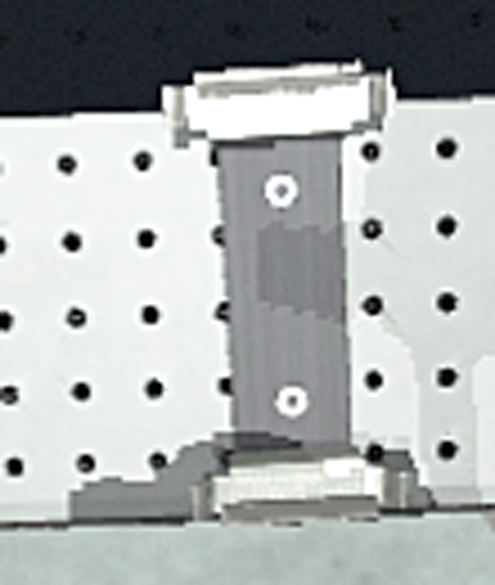

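View pics/zcw.png

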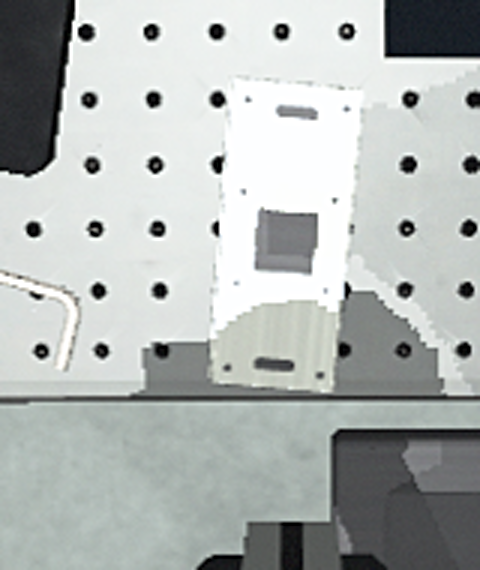

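```bash
python3 - <<'E'
from h import *
s,c=pickle.load(open("c.pkl","rb"))["wrist"]
g=cv2.cvtColor(c["image"],cv2.COLOR_RGB2GRAY)
# specimen
roi=np.zeros_like(g); roi[125:158,238:275]=1
m=((g<140)&(roi>0)).astype(np.uint8)
n,l,st,ce=cv2.connectedComponentsWithStats(m); i=1+np.argmax(st[1:,4]); print("spec",st[i],ce[i],onz(s,c,*(ce[i]),0.0066))
# table edge
for uv in [(20,194),(160,194),(400,193)]: print("edge",onz(s,c,*uv,0))
for uv in [(238,87),(281,89),(272,191),(229,188)]: print("corner",onz(s,c,*uv,.006))
# nest screws z .014
for uv in [(423,103.5),(417.5,162)]: print("screw",onz(s,c,*uv,.014))
s,c=pickle.load(open("b.pkl","rb"))["wrist"]
for uv in [(282,190),(292,400)]: print("screwb",onz(s,c,210+uv[0]/4.5,55+uv[1]/4.5,.014))
s,c=pickle.load(open("a.pkl","rb"))["top"]
for uv in [(704,131),(708,254)]: print("screwtop",onz(s,c,150+uv[0]/5,140+uv[1]/5,.014))
print("spectop",onz(s,c,220.4,182.5,.0066))
E
```

```text
spec [245 130  21  21 306] [255.7745098  139.16339869] [0.47624499 0.23085141 0.0066    ]
edge [0.40797816 0.53394681 0.        ]
edge [0.40735532 0.35179079 0.        ]
edge [0.40759809 0.04752729 0.        ]
corner [0.53580501 0.2510642  0.006     ]
corner [0.53352976 0.20174085 0.006     ]
corner [0.4123648 0.2109358 0.006    ]
corner [0.41637881 0.26403348 0.006     ]
screw [0.51827036 0.03807185 0.014     ]
screw [0.44998394 0.03658534 0.014     ]
screwb [0.51781602 0.03739899 0.014     ]
screwb [0.45003058 0.03613208 0.014     ]
screwtop [0.516716   0.03848078 0.014     ]
screwtop [0.44878633 0.0373746  0.014     ]
spectop [0.47327939 0.23170435 0.0066    ]
```

The measured edge is at x = 0.4075 (given 0.408). The plate centre is near (0.4747,0.2317), yaw about -5.3°, front end about 6 mm behind the edge. The nest screws' midpoint is near (0.484,0.037), yaw about +1°. Now I go down shut-fingered over the bare rear part, 38 mm behind the centre.

Request:
servo_tool(
  targets="0.007 -0.007 0.0925 8 0 29 0; 0 0 0 8 0 29 0; 0 0 0 8 0 29 0; 0 0 0 8 0 29 0; 0 0 0 8 0 29 0; 0 0 0 8 0 29 0; 0 0 0 8 0 29 0; 0 0 0 4 0 24 0",
)

```text
time: 3.55
tool_pos: [0.5302, 0.2179, 0.049]
tcp_rot: [-3.131, 0.159, -0.042]
wrist_force: [0.2, -0.8, -1.0]
width: -0.003
```

```bash
cat > st.py <<'E'
from look import *
s=bot.read_state(); print(s["time"],s["tool_pos"].round(4),s["wrist_force"].round(2),"lvl",level(s,np.radians(-5.3)).round(3),"sh",shift(s,(0.5125,0.2282,0.016)).round(1),s["q"].round(2))
E
python3 st.py; python3 look.py d wrist side
```

```text
3.55 [0.5302 0.2179 0.049 ] [ 0.24 -0.82 -1.02] lvl [-0.007 -0.027 -0.009] sh [-19.5  -8.2  32.6] [ 0.35  0.24  2.   -0.01  0.87  2.03]
[0.52660257 0.21674712 0.04615031] [ 0.35   0.24   2.007 -0.006  0.876  2.026] 3.65 [-1.13  0.61 -0.51] lvl [-0.003 -0.019 -0.102]
```

View pics/d_wrist.png

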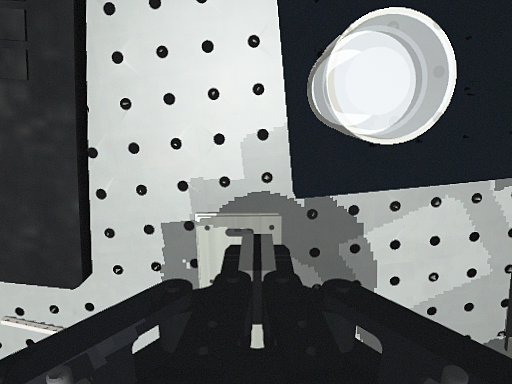

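Request:
servo_tool(
  targets="-0.003 -0.019 -0.009 -8 -5 8 0; 0 0 0 -7 -5 8 0; 0 0 0 0 0 0 0; 0 0 0 0 0 0 0",
)

```text
time: 3.98
tool_pos: [0.5149, 0.2277, 0.0343]
tcp_rot: [-3.136, 0.149, -0.005]
wrist_force: [0.2, -0.0, 0.6]
width: 0.004
```

```bash
python3 st.py
```

```text
3.9833 [0.5149 0.2277 0.0343] [ 0.18 -0.04  0.62] lvl [-0.003 -0.003 -0.003] sh [-2.5 -0.2 18.3] [0.37 0.25 2.02 0.   0.87 2.04]
```

Request:
servo_tool(
  targets="0 0 0 -1 0 8 0; 0 0 0 -1 0 8 0; 0 0 0 0 0 4 0; 0 0 0 0 0 0 0",
)

```text
time: 4.32
tool_pos: [0.515, 0.23, 0.0169]
tcp_rot: [-3.133, 0.145, -0.017]
wrist_force: [-0.2, 0.5, -0.2]
width: 0.0
```

```bash
python3 st.py
```

```text
4.3167 [0.515  0.23   0.0169] [-0.2   0.52 -0.17] lvl [-0.006 -0.01  -0.   ] sh [-2.3  2.   0.9] [0.38 0.28 2.03 0.   0.83 2.04]
```

Request:
servo_tool(
  targets="0 -0.005 0 -2 0 3 0; 0 0 0 0 1 3 0; 0 0 0 0 0 2 0; 0 0 0 0 0 0 0",
)

```text
time: 4.65
tool_pos: [0.5127, 0.2293, 0.008]
tcp_rot: [-3.133, 0.144, -0.008]
wrist_force: [-1.0, -1.3, 0.3]
width: 0.003
```

Request:
servo_tool(
  targets="0 0 0 0 0 1.5 0; 0 0 0 0 0 0 0",
)

```text
time: 4.82
tool_pos: [0.5129, 0.2292, 0.0062]
tcp_rot: [-3.133, 0.145, -0.008]
wrist_force: [1.2, -0.7, 0.2]
width: 0.002
```

Request:
servo_tool(
  targets="0 0 0 0 0 1 0; 0 0 0 0 0 1 0",
)

```text
time: 4.98
tool_pos: [0.5134, 0.2295, 0.006]
tcp_rot: [-3.132, 0.145, -0.008]
wrist_force: [-2.4, -0.6, 8.2]
width: 0.002
```

Request:
servo_tool(
  targets="0 0 0 0 0 1 0; 0 0 0 0 0 1 0",
)

```text
time: 5.15
tool_pos: [0.5143, 0.2298, 0.0061]
tcp_rot: [-3.132, 0.145, -0.009]
wrist_force: [-1.5, -0.4, 5.7]
width: -0.002
```

Request:
servo_tool(
  targets="0 0 0 -2 0 1 0; 0 0 0 -3 0 1 0; 0 0 0 -3 0 1 0; 0 0 0 -3 0 1 0; 0 0 0 -3 0 1 0; 0 0 0 -3 0 1 0",
)

```text
time: 5.65
tool_pos: [0.5058, 0.2339, 0.0062]
tcp_rot: [-3.126, 0.144, -0.037]
wrist_force: [1.8, -1.0, 5.9]
width: 0.002
```

```bash
python3 st.py; python3 look.py e wrist side; python3 - <<'E'
from h import *
d=pickle.load(open("e.pkl","rb"));zoom(d["wrist"][1],150,150,180,120,4,"pics/zew.png");zoom(d["side"][1],170,180,140,80,5,"pics/zes.png")
E
```

```text
5.65 [0.5058 0.2339 0.0062] [ 1.83 -0.95  5.93] lvl [-0.014 -0.023  0.   ] sh [ 7.4  4.9 -9.7] [0.39 0.27 2.06 0.   0.78 2.05]
[0.50548183 0.23403475 0.00615729] [3.880e-01 2.730e-01 2.058e+00 2.000e-03 7.840e-01 2.049e+00] 5.75 [-0.14  0.56  5.85] lvl [-0.013 -0.024 -0.092]
```

View pics/zew.png

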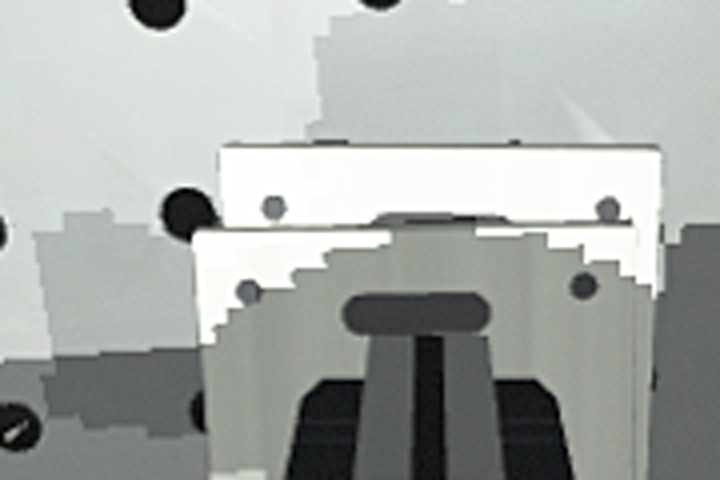

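View pics/zes.png

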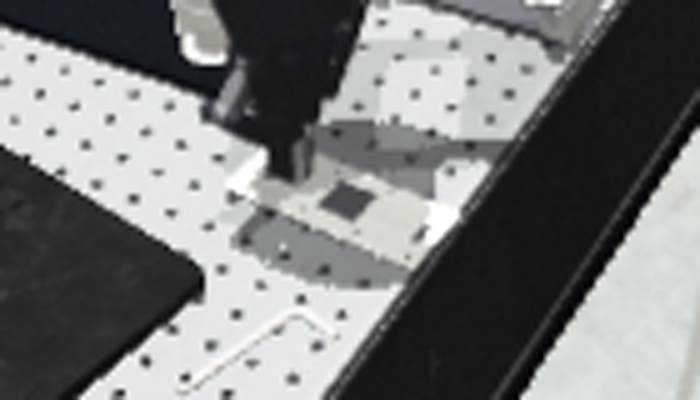

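The drag works: the upper plate has come about 9 mm forward and the lower plate stays put. Its rear edge is at row 186, against row 207 for the upper plate. Next I find where the lower plate's front end lies, to keep the tipping margin.

```bash
python3 - <<'E'
from h import *
s,c=pickle.load(open("e.pkl","rb"))["wrist"]
f=lambda u,v,z:onz(s,c,150+u/4,150+v/4,z).round(4)
print("lower rear",f(220,146,.003),f(660,146,.003)); print("upper rear",f(196,229,.006),f(632,224,.006))
E
```

```text
lower rear [0.538  0.2529 0.003 ] [0.5336 0.2037 0.003 ]
upper rear [0.5294 0.2563 0.006 ] [0.5257 0.2077 0.006 ]
```

Request:
servo_tool(
  targets="-0.006 -0.01 0 -4 0.4 1 0; -0.006 -0.01 0 -4 0.4 1 0; -0.006 -0.01 0 -4 0.4 1 0; -0.006 -0.01 0 -4 0.4 1 0; -0.006 -0.01 0 -4 0.4 1 0; -0.006 -0.01 0 -4 0.4 1 0; -0.006 -0.01 0 -4 0.4 1 0; -0.006 -0.01 0 -4 0.4 1 0",
)

```text
time: 6.42
tool_pos: [0.4828, 0.2381, 0.0063]
tcp_rot: [3.114, -0.143, -0.06]
wrist_force: [1.1, -0.1, 5.3]
width: -0.001
```

```bash
python3 st.py
```

```text
6.4167 [0.4828 0.2381 0.0063] [ 1.06 -0.14  5.31] lvl [0.026 0.037 0.001] sh [ 30.1   7.4 -10.7] [ 0.41  0.28  2.04 -0.01  0.86  2.08]
```

Request:
servo_tool(
  targets="0.006 0.008 0 -4 0.4 1 0; 0.006 0.008 0 -4 0.4 1 0; 0.006 0.008 0 -4 0.4 1 0; 0.004 0.006 0 -4 0.4 1 0; 0 0 0 -3 0.4 1 0; 0 0 0 0 0 1 0",
)

```text
time: 6.92
tool_pos: [0.4694, 0.241, 0.006]
tcp_rot: [-3.133, 0.142, -0.018]
wrist_force: [-2.4, -1.4, 11.8]
width: -0.003
```

```bash
python3 st.py; python3 look.py f wrist; python3 - <<'E'
from h import *
d=pickle.load(open("f.pkl","rb"));zoom(d["wrist"][1],150,90,180,180,4,"pics/zfw.png")
E
```

```text
6.9167 [0.4694 0.241  0.006 ] [-2.39 -1.39 11.81] lvl [-0.006 -0.011  0.002] sh [44.2  8.7 -9.5] [ 0.43  0.23  2.11 -0.    0.79  2.09]
[0.46934884 0.24093338 0.00604685] [ 4.270e-01  2.330e-01  2.110e+00 -1.000e-03  7.860e-01  2.089e+00] 6.9667 [-2.01 -1.5   9.47] lvl [-0.005 -0.011 -0.091]
```

View pics/zfw.png

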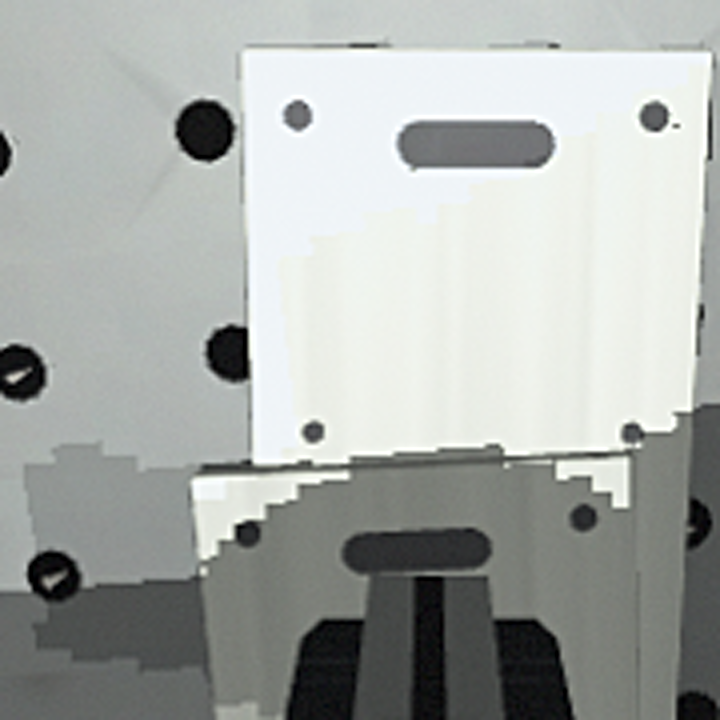

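```bash
python3 - <<'E'
from h import *
s,c=pickle.load(open("f.pkl","rb"))["wrist"]
f=lambda u,v,z:onz(s,c,150+u/4,90+v/4,z)
for nm,a,b in (("lower",f(243,50,.003),f(712,54,.003)),("upper",f(194,479,.006),f(632,456,.006))):
    w=a-b; m=(a+b)/2; y=np.arctan2(-w[0],w[1]); ax=np.array([np.cos(y),np.sin(y)])
    print(nm,"rear",m.round(4),"width",np.linalg.norm(w).round(4),"yaw",np.degrees(y).round(2),"front",(m[:2]-.12*ax).round(4),"ctr",(m[:2]-.06*ax).round(4))
E
```

```text
lower rear [0.5353 0.2281 0.003 ] width 0.0495 yaw -5.65 front [0.4158 0.2399] ctr [0.4755 0.234 ]
upper rear [0.4912 0.2392 0.006 ] width 0.049 yaw -1.99 front [0.3712 0.2433] ctr [0.4312 0.2412]
```

Lower plate unmoved. Upper plate front at x = 0.371 (37 mm overhang) with a 15 mm tipping margin and yaw about -2°. Dragging about 6 mm more.

Request:
servo_tool(
  targets="0 0 0 -4 0 1 0; 0 0 0 -4 0 1 0; 0 0 0 -3 0 0.5 0; 0 0 0 0 0 0 0",
)

```text
time: 7.3
tool_pos: [0.4603, 0.2431, 0.0062]
tcp_rot: [-3.129, 0.142, -0.032]
wrist_force: [0.3, 1.0, 0.4]
width: -0.0
```

```bash
python3 st.py
```

```text
7.3 [0.4603 0.2431 0.0062] [0.25 1.01 0.38] lvl [-0.01  -0.02   0.002] sh [53.5 10.  -8.9] [ 0.44  0.22  2.13 -0.    0.77  2.1 ]
```

```bash
python3 look.py g wrist; python3 - <<'E'
from h import *
d=pickle.load(open("g.pkl","rb"));zoom(d["wrist"][1],150,60,180,190,4,"pics/zgw.png")
E
```

```text
[0.46030482 0.24303693 0.00611914] [ 4.390e-01  2.160e-01  2.132e+00 -1.000e-03  7.710e-01  2.101e+00] 7.35 [0.23 0.22 5.5 ] lvl [-0.009 -0.02  -0.091]
```

View pics/zgw.png

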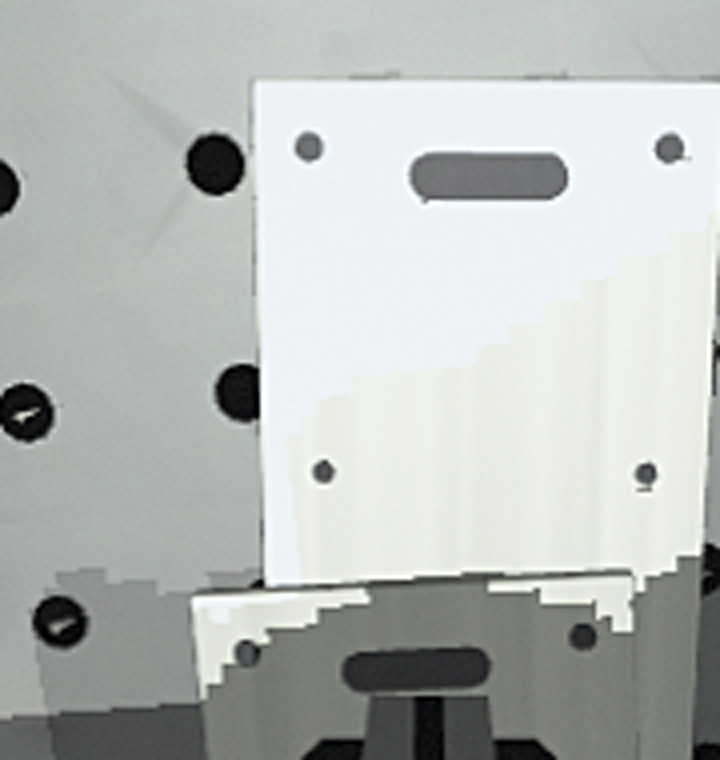

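```bash
python3 - <<'E'
from h import *
s,c=pickle.load(open("g.pkl","rb"))["wrist"]
f=lambda u,v,z:onz(s,c,150+u/4,60+v/4,z)
for nm,a,b in (("lower",f(253,82,.003),f(725,82,.003)),("upper",f(194,596,.006),f(632,574,.006))):
    w=a-b; m=(a+b)/2; y=np.arctan2(-w[0],w[1]); ax=np.array([np.cos(y),np.sin(y)])
    print(nm,"rear",m.round(4),"width",np.linalg.norm(w).round(4),"yaw",np.degrees(y).round(2),"front",(m[:2]-.12*ax).round(4),"ctr",(m[:2]-.06*ax).round(4))
E
```

```text
lower rear [0.5353 0.2283 0.003 ] width 0.0493 yaw -5.17 front [0.4158 0.2391] ctr [0.4755 0.2337]
upper rear [0.4823 0.2413 0.006 ] width 0.0491 yaw -2.04 front [0.3624 0.2455] ctr [0.4223 0.2434]
```

Overhang is 45.6 mm and the centre still sits 6.5 mm behind the lower plate's front end, so I stop dragging and lift off.

Request:
servo_tool(
  targets="0 0 0 0 0 -3 0; 0 0 0 0 0 -10 0; 0.01 0.02 0 0 0 -25 0; 0 0 -0.03 0 0 -30 0; 0 0 -0.027 -10 0 -30 85; 0 0 0 -20 0 -20 85; 0 0 0 -20 0 0 85; 0 0 0 -20 0 0 85",
)

```text
time: 8.02
tool_pos: [0.3798, 0.2409, 0.1244]
tcp_rot: [-3.129, 0.054, -0.042]
wrist_force: [-0.8, 0.3, -1.0]
width: 0.565
```

```bash
sed -i 's/radians(-5.3)/radians(-2)/; s/(0.5125,0.2282,0.016)/(0.3884,0.2446,-0.018)/' st.py; python3 look.py i wrist side top; python3 st.py;  python3 - <<'E'
from h import *
d=pickle.load(open("i.pkl","rb"));zoom(d["side"][1],170,170,140,100,5,"pics/zis.png")
E
```

```text
[0.37904055 0.2406109  0.12304336] [ 0.513 -0.092  2.2   -0.004  1.006  2.118] 8.1667 [-0.29  0.19 -0.59] lvl [-0.011 -0.026 -0.032]
8.1667 [0.379  0.2406 0.123 ] [-0.29  0.19 -0.59] lvl [-0.011 -0.025  0.002] sh [  5.7  -2.7 141.3] [ 0.51 -0.09  2.2  -0.    1.01  2.12]
```

View pics/i_wrist.png

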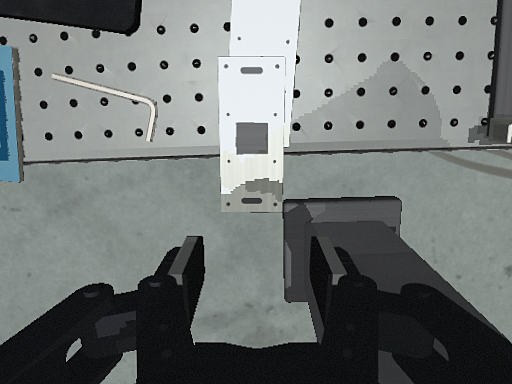

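View pics/zis.png

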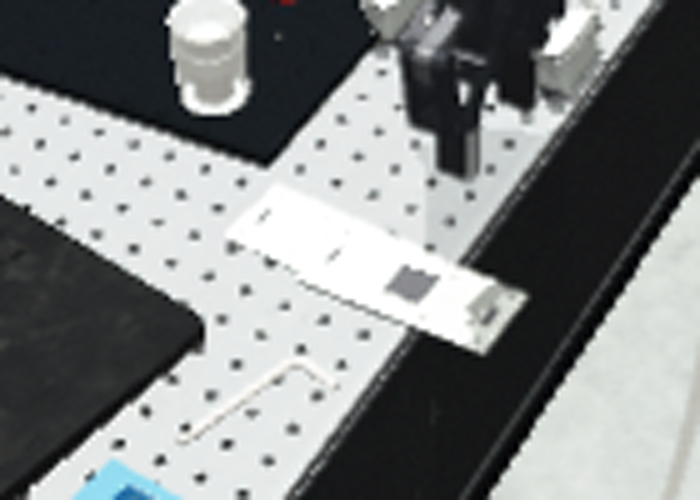

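The upper plate overhangs flat on the lower one. In the wrist view its corners are (219,57), (285,57), (283,212) and (221,211), with the specimen at (252,138). Measuring it.

```bash
python3 - <<'E'
from h import *
d=pickle.load(open("i.pkl","rb"))
s,c=d["wrist"]
P=[onz(s,c,*uv,.006) for uv in [(219,57.5),(285,57),(283.5,212),(221,211.5)]]
print(np.round(P,4)); r=(P[0]+P[1])/2; f=(P[2]+P[3])/2; print("rear",r,"front",f,"L",np.linalg.norm(r-f),"W",np.linalg.norm(P[0]-P[1]),np.linalg.norm(P[3]-P[2]),"ctr",(r+f)/2,"yaw",np.degrees(np.arctan2(*(r-f)[1::-1])))
print("edge",onz(s,c,100,159,0),onz(s,c,400,150,0))
g=cv2.cvtColor(c["image"],cv2.COLOR_RGB2GRAY);roi=np.zeros_like(g); roi[118:158,230:275]=1
n,l,st,ce=cv2.connectedComponentsWithStats(((g<140)&(roi>0)).astype(np.uint8)); i=1+np.argmax(st[1:,4]); print("spec",st[i],onz(s,c,*ce[i],.0066))
E
```

```text
[[0.4822 0.2652 0.006 ]
 [0.4807 0.2166 0.006 ]
 [0.3617 0.2196 0.006 ]
 [0.3637 0.2706 0.006 ]]
rear [0.48143196 0.2408573  0.006     ] front [0.36266507 0.24514374 0.006     ] L 0.11884421356658031 W 0.04862736990019981 0.05105136400195445 ctr [0.42204851 0.24300052 0.006     ] yaw -2.066977033106542
edge [0.40946336 0.36789052 0.        ] [0.4086717  0.12508745 0.        ]
spec [236 123  32  32 974] [0.42232975 0.24319981 0.0066    ]
```

Request:
servo_tool(
  targets="-0.011 -0.025 0.002 2 -1 16 85; 0 0 0 2 -1 16 85; 0 0 0 2 -1 16 85; 0 0 0 0 0 16 85; 0 0 0 0 0 16 85; 0 0 0 0 0 6 85; 0 0 0 0 0 0 85; 0 0 0 0 0 0 85",
)

```text
time: 8.83
tool_pos: [0.3916, 0.2434, 0.0332]
tcp_rot: [3.14, -0.055, 0.001]
wrist_force: [0.1, -0.3, -0.3]
width: 0.997
```

```bash
sed -i 's/0.3884,0.2446/0.388,0.2443/' st.py; python3 st.py; python3 look.py j wrist
```

```text
8.8333 [0.3916 0.2434 0.0332] [ 0.06 -0.32 -0.3 ] lvl [ 0.001 -0.    -0.   ] sh [-3.7 -0.9 51.2] [ 0.5   0.08  2.23 -0.    0.84  2.11]
[0.39174308 0.24345343 0.03350052] [ 5.030e-01  8.100e-02  2.225e+00 -2.000e-03  8.350e-01  2.110e+00] 8.8833 [ 0.61  0.2  -1.13] lvl [ 0.001 -0.001 -0.035]
```

View pics/j_wrist.png

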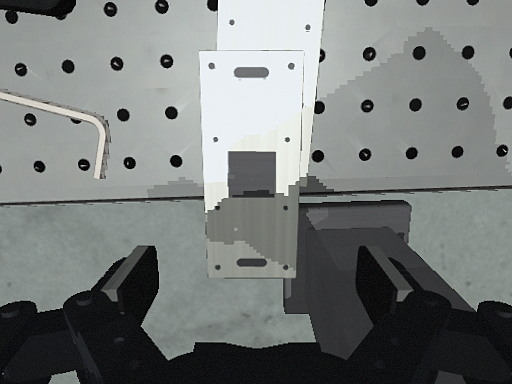

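The jaws straddle the plate evenly (pads near columns 155 and 360, plate sides at 207 and 297). Going down.

Request:
servo_tool(
  targets="0 0 0 -4 -1 6 85; 0 0 0 0 0 10 85; 0 0 0 0 0 10 85; 0 0 0 0 0 10 85; 0 0 0 0 0 10 85; 0 0 0 0 0 5 85; 0 0 0 0 0 0 85; 0 0 0 0 0 0 85",
)

```text
time: 9.55
tool_pos: [0.3896, 0.2459, -0.0204]
tcp_rot: [-3.14, 0.054, -0.008]
wrist_force: [-0.2, 0.3, 0.2]
width: 0.998
```

```bash
python3 st.py; python3 look.py k wrist side;  python3 - <<'E'
from h import *
d=pickle.load(open("k.pkl","rb"));zoom(d["side"][1],170,150,140,110,5,"pics/zks.png")
E
```

```text
9.55 [ 0.3896  0.2459 -0.0204] [-0.19  0.31  0.16] lvl [-0.002 -0.005  0.   ] sh [-1.5  1.6 -2.4] [ 0.51  0.17  2.25 -0.    0.71  2.12]
[ 0.38987552  0.24602637 -0.01990016] [ 5.100e-01  1.730e-01  2.254e+00 -2.000e-03  7.090e-01  2.117e+00] 9.65 [-0.16 -0.58 -0.04] lvl [-0.002 -0.006 -0.035]
```

View pics/k_wrist.png

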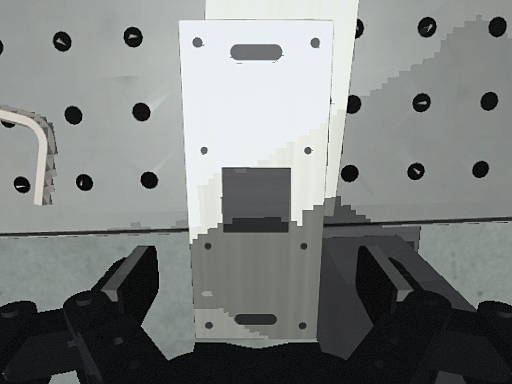

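View pics/zks.png

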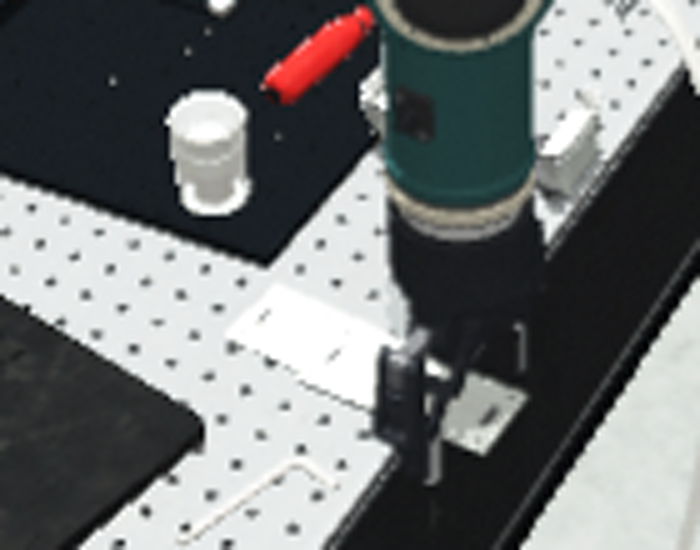

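Request:
servo_tool(
  targets="0 0 0 -1.5 1.6 0 85; 0 0 0 0 0 0 58; 0 0 0 0 0 0 58; 0 0 0 0 0 0 58; 0 0 0 0 0 0 58",
  newtons=40,
)

```text
time: 10.07
tool_pos: [0.3898, 0.2452, -0.0182]
tcp_rot: [-3.137, 0.054, -0.014]
wrist_force: [-0.3, 0.7, 0.6]
width: 0.676
```

```bash
python3 st.py; python3 look.py l wrist
```

```text
10.0667 [ 0.3898  0.2452 -0.0182] [-0.31  0.68  0.6 ] lvl [-0.004 -0.009  0.   ] sh [-1.7  0.9 -0.2] [ 0.51  0.17  2.26 -0.    0.71  2.12]
[ 0.38981789  0.24519298 -0.01812983] [ 5.080e-01  1.660e-01  2.257e+00 -2.000e-03  7.090e-01  2.115e+00] 10.1167 [ 0.99 -0.38  0.37] lvl [-0.004 -0.009 -0.035]
```

View pics/l_wrist.png

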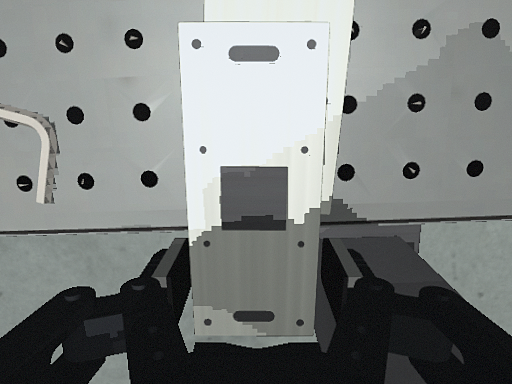

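The pads are about 2 px from each long side, evenly. Levelling, then closing.

Request:
servo_tool(
  targets="-0.004 -0.009 0 0 0.5 0 58; 0 0 0 0 0 0 45; 0 0 0 0 0 0 45; 0 0 0 0 0 0 45; 0 0 0 0 0 0 45; 0 0 0 0 0 0 45",
  newtons=60,
)

```text
time: 10.62
tool_pos: [0.3903, 0.2449, -0.0174]
tcp_rot: [-3.141, 0.055, 0.0]
wrist_force: [-0.2, 0.5, 1.1]
width: 0.56
```

```bash
python3 st.py
```

```text
10.6167 [ 0.3903  0.2449 -0.0174] [-0.23  0.53  1.08] lvl [-0.  0.  0.] sh [-2.3  0.7  0.6] [0.51 0.17 2.25 0.   0.72 2.11]
```

Opening is 0.56 (about 48 mm) and held, so the jaws have stopped on the plate. Lifting gently.

Request:
servo_tool(
  targets="0 0 0 0 0 -2 45; 0 0 0 0 0 -4 45; 0 0 0 0 0 -8 45; 0 0 0 0 0 -12 45; 0 0 0 0 0 -12 45; 0 0 0 0 0 -12 45; 0 0 0 0 0 0 45; 0 0 0 0 0 0 45",
)

```text
time: 11.28
tool_pos: [0.389, 0.2442, 0.0359]
tcp_rot: [3.14, -0.054, -0.004]
wrist_force: [-0.4, -0.4, -1.1]
width: 0.564
```

```bash
python3 st.py; python3 look.py m wrist side;  python3 - <<'E'
from h import *
d=pickle.load(open("m.pkl","rb"));zoom(d["side"][1],170,130,140,120,5,"pics/zms.png")
E
```

```text
11.2833 [0.389  0.2442 0.0359] [-0.41 -0.37 -1.14] lvl [0.001 0.002 0.   ] sh [-0.8 -0.1 53.9] [0.51 0.08 2.23 0.   0.84 2.11]
[0.38896721 0.24421631 0.03546182] [0.506 0.076 2.226 0.    0.842 2.112] 11.3833 [-0.49 -0.83 -0.48] lvl [ 0.001  0.003 -0.035]
```

View pics/m_wrist.png

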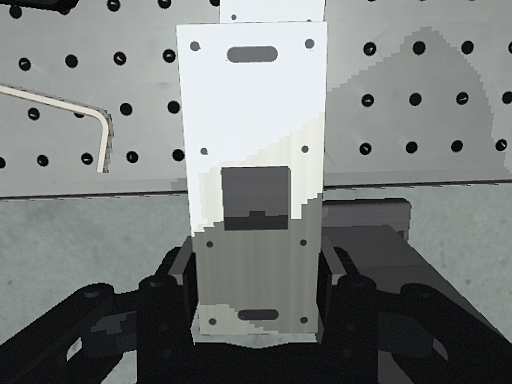

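View pics/zms.png

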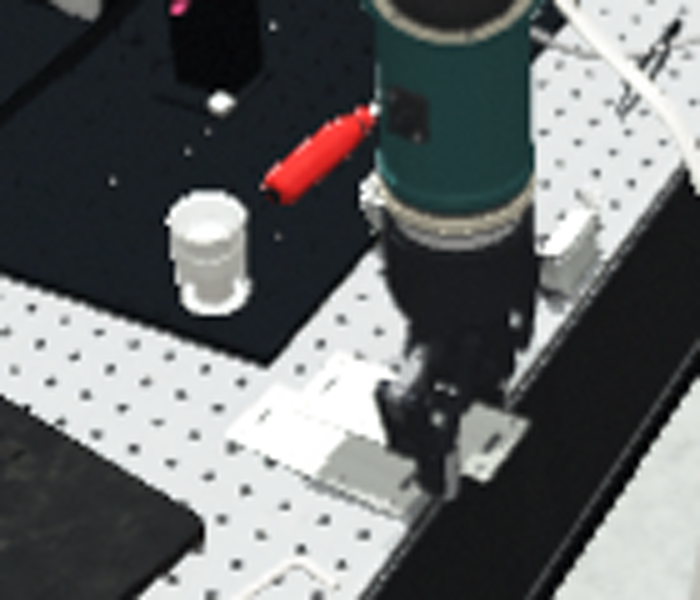

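The plate is held and clear, and the lower plate stays behind. Corners in the wrist view are about (177,24), (326,22), (320,333) and (199,334). I'll work out the plate's pose in the tool frame from the corners and the known size.

```bash
python3 - <<'E'
from h import *
d=pickle.load(open("m.pkl","rb"));s,c=d["wrist"]
zoom(c,165,10,60,50,12,"pics/q1.png");zoom(c,295,10,60,50,12,"pics/q2.png");zoom(c,180,300,160,45,5,"pics/q3.png")
E
```

```text
(no output)
```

View pics/q1.png

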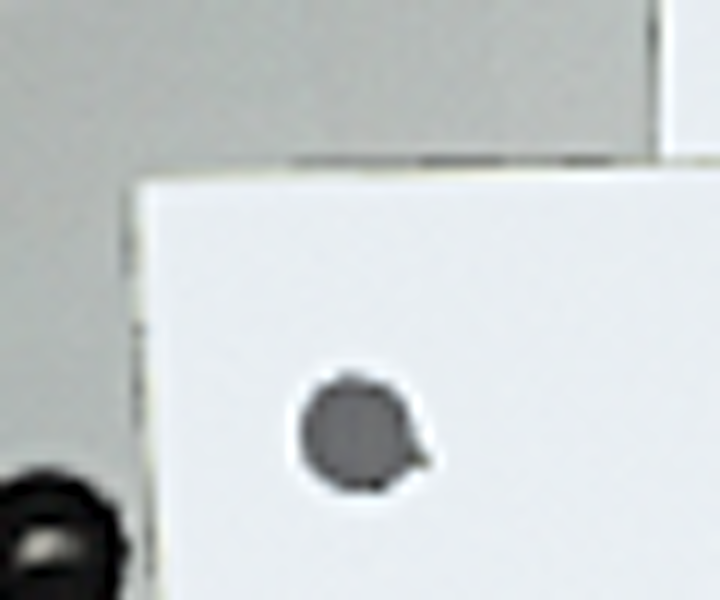

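View pics/q2.png

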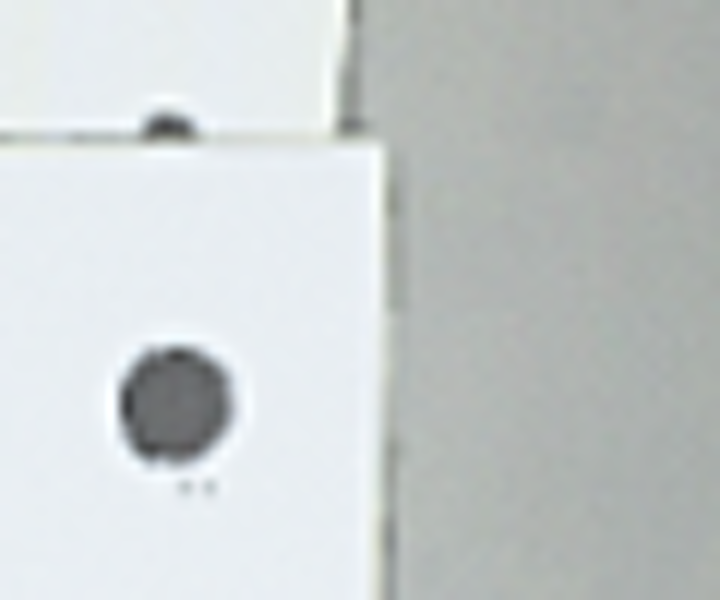

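View pics/q3.png

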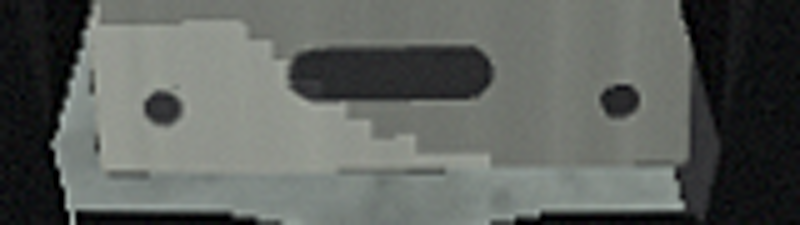

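```bash
cat > pnp.py <<'E'
from h import *
def plate_in_tool(c,px):
    # order: RL RR FR FL in plate axes x toward rear, z up; top face
    O=np.array([(.06,.025,.0015),(.06,-.025,.0015),(-.06,-.025,.0015),(-.06,.025,.0015)])
    D=np.array([c["k1"],0,0,0,0.])
    ok,rs,ts,err=cv2.solvePnPGeneric(O,np.array(px,float)-0.5,c["mtx"],D,flags=cv2.SOLVEPNP_IPPE)
    T=np.asarray(c["T_tool_cam"]); F=np.diag([1,-1,-1.])
    out=[]
    for r,t,e in zip(rs,ts,err):
        Rt=T[:3,:3]@F@cv2.Rodrigues(r)[0]; p=T[:3,:3]@F@t.ravel()+T[:3,3]; out.append((p,Rt,e))
    return out
def rep(o,s):
    for p,Rt,e in o:
        Rw=R.from_rotvec(s["tcp_rot"]).as_matrix(); W=Rw@Rt
        print("tool p mm",(p*1e3).round(1),"world ctr",(s["tool_pos"]+Rw@p).round(4),"plate x axis",W[:,0].round(3),"z axis",W[:,2].round(3),"yaw",np.degrees(np.arctan2(W[1,0],W[0,0])).round(2),"err",e.round(2))
if __name__=="__main__":
    s,c=pickle.load(open("m.pkl","rb"))["wrist"]
    rep(plate_in_tool(c,[(176.4,25),(327.1,21.7),(317.6,332.7),(200,334.2)]),s)
E
python3 pnp.py
```

```text
tool p mm [ 32.9   0.8 -23.3] world ctr [0.4219 0.2424 0.0592] plate x axis [-0.026 -0.976  0.217] z axis [-0.06  -0.215 -0.975] yaw -91.51 err [174.83]
tool p mm [ 49.3   0.7 -23.6] world ctr [0.4383 0.2418 0.0594] plate x axis [-0.156 -0.966 -0.206] z axis [-0.476  0.256 -0.842] yaw -99.15 err [180.91]
```

```bash
sed -i 's/,\.0015)/,0)/g; s/F@t.ravel()+T\[:3,3\];/F@t.ravel()+T[:3,3]-Rt[:,2]*.0015;/' pnp.py; python3 pnp.py
```

```text
tool p mm [ 32.9   0.8 -20.3] world ctr [0.4218 0.2423 0.0562] plate x axis [ 1.    -0.014 -0.012] z axis [0.013 0.014 1.   ] yaw -0.82 err [0.22]
tool p mm [ 47.7   0.7 -21.1] world ctr [0.4367 0.2419 0.0569] plate x axis [ 0.848 -0.007 -0.53 ] z axis [ 0.53  -0.04   0.847] yaw -0.48 err [13.01]
```

Plate in the tool frame: centre +32.9 mm x, +0.8 y, -20.3 z, nearly level. Its height and offset agree with the expected pinch 26 mm from the front end. Next, up and part way towards the nest for a closer look at it.

Request:
servo_tool(
  targets="0 0 -0.033 0 0 -20 45; 0 0 0 0 0 -20 45; 0 0 0 8 12 -20 45; 0 0 0 8 16 -15 45; 0 0 0 8 16 -10 45; 0 0 0 8 16 0 45; 0 0 0 8 14 0 45; 0 0 0 0 0 0 45",
)

```text
time: 12.05
tool_pos: [0.4257, 0.1658, 0.1174]
tcp_rot: [3.134, 0.006, -0.022]
wrist_force: [-0.3, -0.3, -0.7]
width: 0.562
```

```bash
sed -i 's/radians(-2)/radians(0)/; s/(0.388,0.2443,-0.018)/(0.451,0.037,0.1)/' st.py; python3 look.py n wrist top; python3 st.py; python3 - <<'E'
from h import *
d=pickle.load(open("n.pkl","rb"));zoom(d["wrist"][1],330,50,180,180,4.2,"pics/znw.png")
E
```

```text
[0.42408784 0.16707043 0.11670098] [ 3.220e-01 -3.800e-02  2.163e+00 -2.000e-03  1.035e+00  1.890e+00] 12.15 [ 0.24  0.6  -0.64] lvl [0.007 0.017 0.004]
12.15 [0.4241 0.1671 0.1167] [ 0.24  0.6  -0.64] lvl [0.007 0.017 0.004] sh [ 26.7 130.1  17.2] [ 0.32 -0.04  2.16 -0.    1.03  1.89]
```

View pics/n_wrist.png

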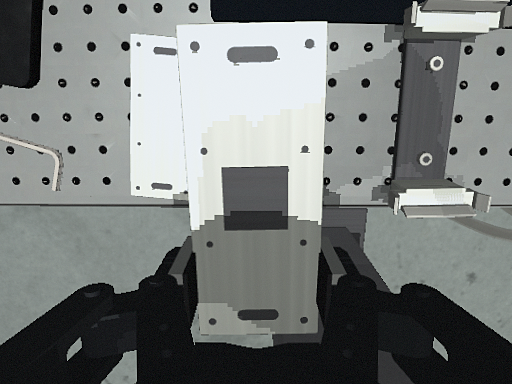

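View pics/znw.png

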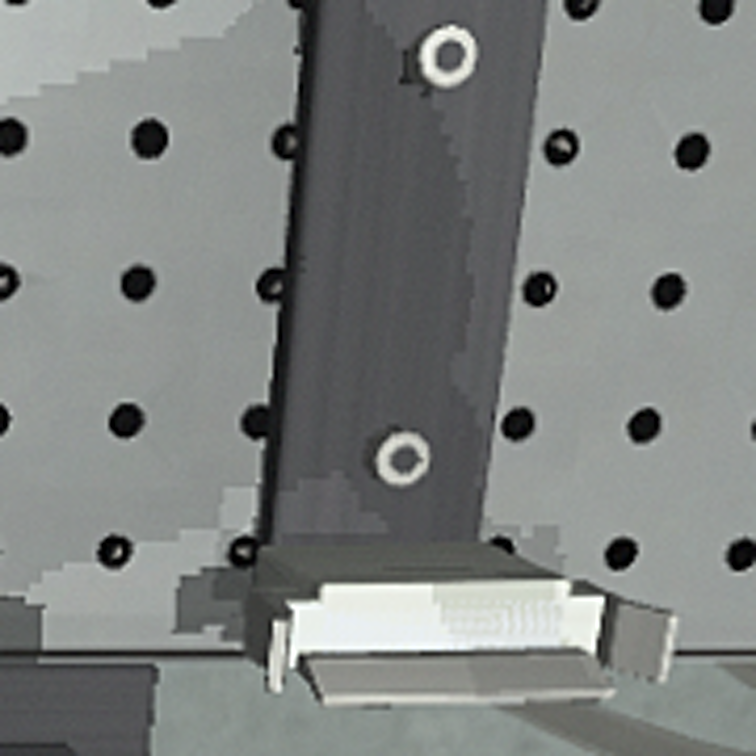

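```bash
python3 - <<'E'
from h import *
d=pickle.load(open("n.pkl","rb"));zoom(d["wrist"][1],392,0,120,75,6.5,"pics/znr.png");zoom(d["wrist"][1],382,155,120,75,6.5,"pics/znf.png")
E
```

```text
(no output)
```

View pics/znr.png

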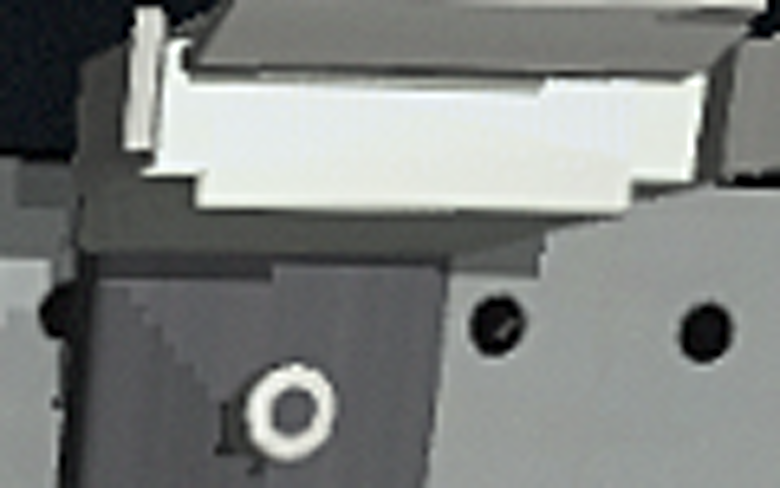

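View pics/znf.png

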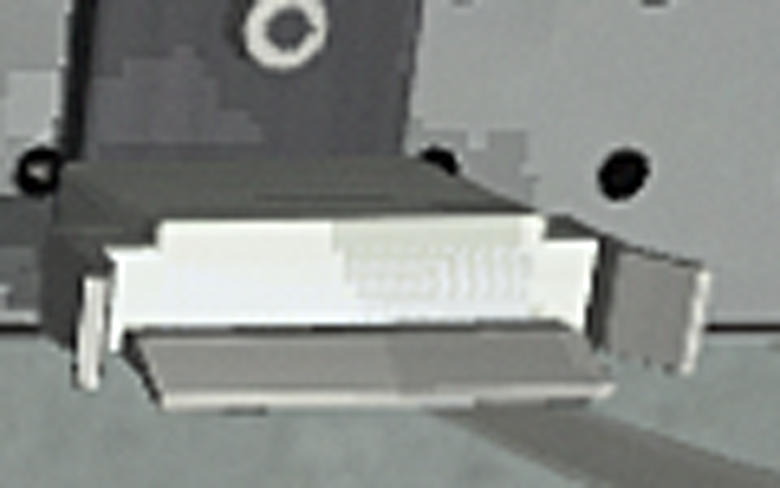

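Both seats show clearly. The inner seat-edge corners sit at zoom (197,210) and (632,209) on the rear block, and (158,220) and (545,216) on the front one.

```bash
python3 - <<'E'
from h import *
s,c=pickle.load(open("n.pkl","rb"))["wrist"]
r=lambda u,v,z:onz(s,c,392+u/6.5-.5,v/6.5-.5,z)
f=lambda u,v,z:onz(s,c,382+u/6.5-.5,155+v/6.5-.5,z)
P=[r(197,210,.034),r(632,209,.034),f(545,216,.034),f(158,220,.034)]
print(np.round(P,4)); a=(P[0]+P[1])/2;b=(P[2]+P[3])/2
print("ctr",((a+b)/2).round(4),"span",np.linalg.norm(a-b).round(4),"w",np.linalg.norm(P[0]-P[1]).round(4),np.linalg.norm(P[2]-P[3]).round(4),"yaw",np.degrees(np.arctan2(*(a-b)[1::-1])).round(2))
p,q=r(290,412,.014),f(285,32,.014); print("screws",p,q,"mid",(p+q)/2,"yaw",np.degrees(np.arctan2(*(p-q)[1::-1])))
from pnp import *
rep(plate_in_tool(c,[(176.6,24.8),(327.0,21.7),(317.6,332.5),(200,334)])[:1],s)
E
```

```text
[[0.5348 0.0607 0.034 ]
 [0.5364 0.0169 0.034 ]
 [0.4337 0.0154 0.034 ]
 [0.4331 0.0588 0.034 ]]
ctr [0.4845 0.038  0.034 ] span 0.1022 w 0.0438 0.0435 yaw 0.97
screws [0.518444   0.03868513 0.014     ] [0.4500741 0.0371988 0.014    ] mid [0.48425905 0.03794197 0.014     ] yaw 1.2453857224415852
tool p mm [ 32.9   0.8 -20.2] world ctr [0.4589 0.1653 0.1371] plate x axis [ 0.999  0.024 -0.026] z axis [0.026 0.023 0.999] yaw 1.39 err [0.28]
```

The nest measures 102.2 mm between blocks and 43.7 mm wide (given 102 and 44), centre (0.4845,0.0380), yaw about 1.1°. The screws' midpoint agrees. The TCP goal is (0.4516,0.0388) at tool yaw ≈ 0. Moving over it.

Request:
servo_tool(
  targets="0.007 0.017 0.004 3.5 16 3 45; 0 0 0 3.5 16 3 45; 0 0 0 3.5 16 3 45; 0 0 0 3.5 16 3 45; 0 0 0 3.5 16 3 45; 0 0 0 3.5 16 3 45; 0 0 0 3.5 16 3 45; 0 0 0 3 12 0 45",
)

```text
time: 12.82
tool_pos: [0.445, 0.0469, 0.0883]
tcp_rot: [-3.138, -0.015, 0.019]
wrist_force: [-0.3, -0.6, -0.6]
width: 0.56
```

Request:
servo_tool(
  targets="0 0 0 0 0 0 45; 0 0 0 0 0 0 45",
)

```text
time: 12.98
tool_pos: [0.4436, 0.0467, 0.0866]
tcp_rot: [-3.138, -0.012, 0.024]
wrist_force: [-0.1, 0.9, 0.4]
width: 0.559
```

```bash
sed -i 's/(0.451,0.037,0.1)/(0.4516,0.0388,0.05)/' st.py;  python3 look.py o wrist; python3 st.py
```

```text
[0.44357808 0.04683518 0.08662245] [ 0.046 -0.019  2.209  0.005  0.968  1.606] 13.0333 [-0.45  0.48 -0.03] lvl [-0.003  0.016  0.008]
13.0333 [0.4436 0.0468 0.0866] [-0.45  0.48 -0.03] lvl [-0.003  0.016  0.008] sh [ 8.5  8.2 36.5] [ 0.05 -0.02  2.21  0.    0.97  1.61]
```

View pics/o_wrist.png

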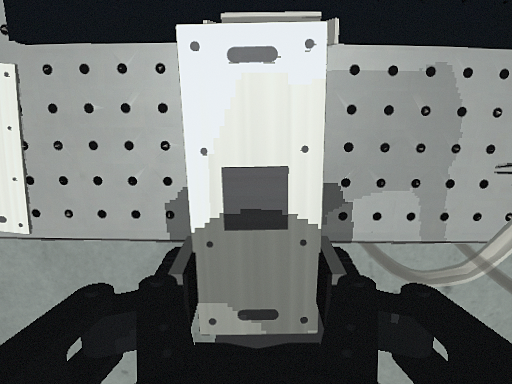

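Request:
servo_tool(
  targets="-0.003 0.01 0.008 4 4 6 45; 0 0.006 0 4 4 6 45; 0 0 0 1 1 4 45; 0 0 0 0 0 0 45; 0 0 0 0 0 0 45",
)

```text
time: 13.45
tool_pos: [0.4523, 0.0403, 0.0681]
tcp_rot: [-3.141, -0.005, -0.001]
wrist_force: [-0.4, 0.2, -0.6]
width: 0.562
```

```bash
python3 st.py
```

```text
13.45 [0.4523 0.0403 0.0681] [-0.39  0.21 -0.65] lvl [-0.001 -0.001  0.003] sh [-0.7  1.5 18.1] [0.03 0.01 2.22 0.   0.91 1.6 ]
```

Request:
servo_tool(
  targets="0 0 0.003 -0.7 1.5 8 45; 0 0 0 0 0 8 45; 0 0 0 0 0 8 45; 0 0 0 0 0 6 45; 0 0 0 0 0 0 45; 0 0 0 0 0 0 45",
)

```text
time: 13.95
tool_pos: [0.451, 0.039, 0.0343]
tcp_rot: [-3.141, -0.0, 0.0]
wrist_force: [-0.1, -0.7, -0.3]
width: 0.559
```

```bash
python3 look.py p wrist side top; python3 st.py; python3 - <<'E'
from h import *
d=pickle.load(open("p.pkl","rb"));zoom(d["wrist"][1],150,0,220,110,3.5,"pics/zpr.png");zoom(d["side"][1],210,120,120,90,6,"pics/zps.png")
E
```

```text
[0.45148929 0.0390584  0.03504125] [3.100e-02 6.300e-02 2.241e+00 1.000e-03 8.360e-01 1.600e+00] 14.1 [-0.02  0.95 -0.01] lvl [-0.001 -0.001  0.   ]
14.1 [0.4515 0.0391 0.035 ] [-0.02  0.95 -0.01] lvl [-0.001 -0.001  0.   ] sh [  0.1   0.2 -15. ] [0.03 0.06 2.24 0.   0.84 1.6 ]
```

View pics/p_wrist.png

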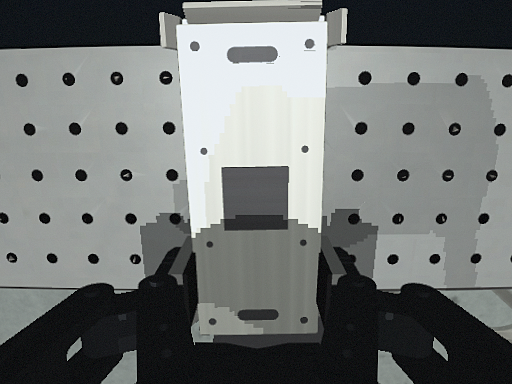

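View pics/zpr.png

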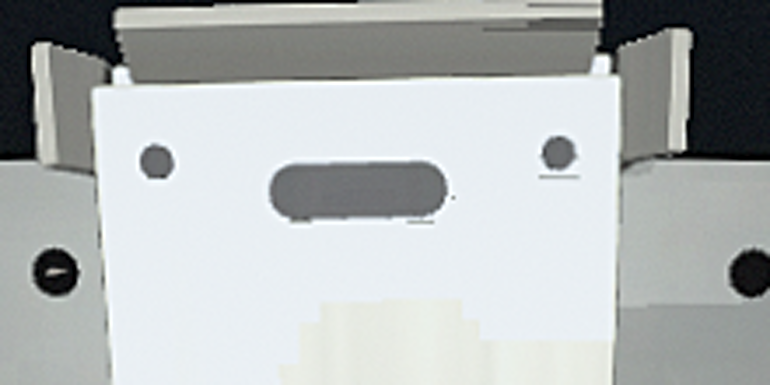

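View pics/zps.png

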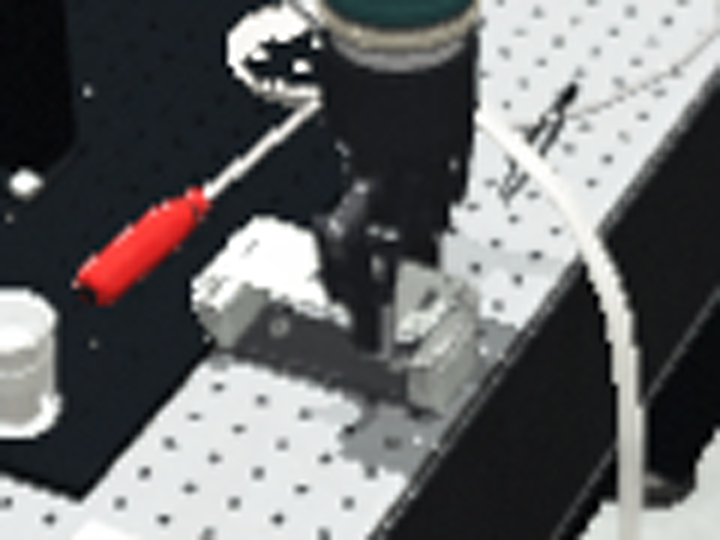

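The plate is square over the nest. The side lips are centred about 0.7 mm right of the plate (zoom 364 vs 357), so I shift 0.5 mm and lower slowly.

Request:
servo_tool(
  targets="0 0 0 0 0.5 4 45; 0 0 0 0 0 4 45; 0 0 0 0 0 3 45; 0 0 0 0 0 0 45; 0 0 0 0 0 0 45",
)

```text
time: 14.52
tool_pos: [0.453, 0.0386, 0.0243]
tcp_rot: [-3.14, -0.0, -0.007]
wrist_force: [0.2, 0.1, -0.9]
width: 0.57
```

```bash
python3 look.py q wrist; python3 st.py
```

```text
[0.45293956 0.03854241 0.02425957] [2.900e-02 8.200e-02 2.246e+00 1.000e-03 8.090e-01 1.599e+00] 14.5667 [-0.08 -0.05 -0.31] lvl [-0.001 -0.004  0.   ]
14.5667 [0.4529 0.0385 0.0243] [-0.08 -0.05 -0.31] lvl [-0.001 -0.004  0.   ] sh [ -1.2  -0.3 -25.7] [0.03 0.08 2.25 0.   0.81 1.6 ]
```

View pics/q_wrist.png

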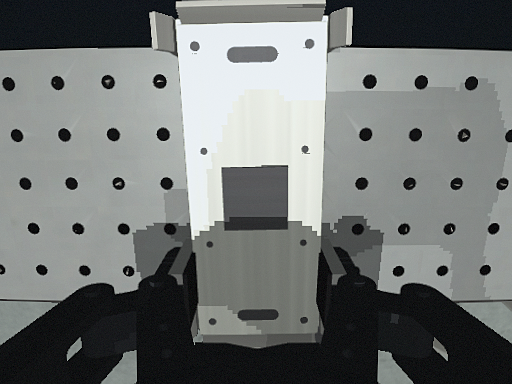

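Request:
servo_tool(
  targets="0 0 0 -1.2 0 0 45; 0 -0.003 0 0 0 2 45; 0 0 0 0 0 2 45; 0 0 0 0 0 0 45",
)

```text
time: 14.9
tool_pos: [0.4519, 0.0386, 0.0203]
tcp_rot: [-3.14, -0.0, -0.002]
wrist_force: [-0.6, 0.2, -0.5]
width: 0.558
```

```bash
python3 st.py
```

```text
14.9 [0.4519 0.0386 0.0203] [-0.61  0.18 -0.47] lvl [-0.001 -0.002  0.   ] sh [ -0.3  -0.3 -29.7] [0.03 0.09 2.25 0.   0.8  1.6 ]
```

Request:
servo_tool(
  targets="0 0 0 -0.3 0 1.5 45; 0 0 0 0 0 1.5 45; 0 0 0 0 0 0 45",
)

```text
time: 15.15
tool_pos: [0.4517, 0.0386, 0.017]
tcp_rot: [-3.14, -0.001, -0.003]
wrist_force: [-0.5, -0.6, -0.7]
width: 0.558
```

Request:
servo_tool(
  targets="0 0 0 0 0 1 45; 0 0 0 0 0 1 45; 0 0 0 0 0 0 45",
)

```text
time: 15.4
tool_pos: [0.4517, 0.0386, 0.0147]
tcp_rot: [-3.14, -0.0, -0.002]
wrist_force: [-0.3, 0.2, -0.6]
width: 0.559
```

```bash
python3 st.py; python3 look.py r wrist; python3 - <<'E'
from h import *
d=pickle.load(open("r.pkl","rb"));zoom(d["wrist"][1],140,0,230,110,3.4,"pics/zrr.png")
E
```

```text
15.4 [0.4517 0.0386 0.0147] [-0.3   0.19 -0.55] lvl [-0.001 -0.002  0.   ] sh [ -0.   -0.3 -35.3] [0.03 0.1  2.25 0.   0.79 1.6 ]
[0.45167825 0.03858605 0.01472601] [2.900e-02 9.800e-02 2.252e+00 2.000e-03 7.900e-01 1.599e+00] 15.45 [-0.4   0.04 -1.19] lvl [-0.001 -0.002  0.   ]
```

View pics/zrr.png

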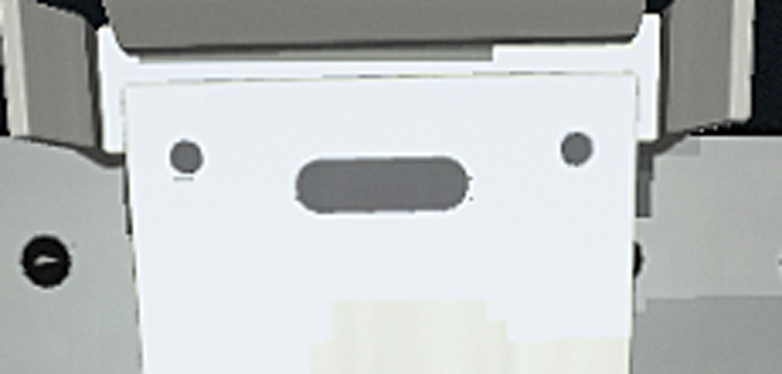

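The plate is between the lips: about 2.5 mm gap left, 2.2 mm right and 2–3 mm at the end, with no contact force yet. Continuing down to contact.

Request:
servo_tool(
  targets="0 0 0 0 0 1 45; 0 0 0 0 0 0.7 45; 0 0 0 0 0 0 45",
)

```text
time: 15.7
tool_pos: [0.4521, 0.0386, 0.0141]
tcp_rot: [-3.14, -0.001, -0.003]
wrist_force: [-0.4, 1.3, -1.4]
width: 0.565
```

Request:
servo_tool(
  targets="0 0 0 0 0 0.8 45; 0 0 0 0 0 0.5 45",
)

```text
time: 15.87
tool_pos: [0.4524, 0.0386, 0.0139]
tcp_rot: [-3.14, -0.001, -0.003]
wrist_force: [-3.5, 0.0, 7.8]
width: 0.56
```

Request:
servo_tool(
  targets="0 0 0 0 0 1 45; 0 0 0 0 0 1 45; 0 0 0 0 0 0 45",
)

```text
time: 16.12
tool_pos: [0.4526, 0.0386, 0.0142]
tcp_rot: [-3.141, -0.001, -0.001]
wrist_force: [0.4, 0.1, -1.0]
width: 0.563
```

```bash
python3 st.py; python3 look.py s wrist side; python3 - <<'E'
from h import *
d=pickle.load(open("s.pkl","rb"));zoom(d["wrist"][1],140,0,230,110,3.4,"pics/zsr.png");zoom(d["side"][1],210,120,120,90,6,"pics/zss.png")
E
```

```text
16.1167 [0.4526 0.0386 0.0142] [ 0.4   0.09 -0.99] lvl [-0.001 -0.001  0.001] sh [ -1.   -0.2 -35.8] [0.03 0.1  2.25 0.   0.79 1.6 ]
[0.45273433 0.03861991 0.01395182] [2.900e-02 1.020e-01 2.250e+00 1.000e-03 7.890e-01 1.599e+00] 16.2167 [ 0.23 -0.79 -0.1 ] lvl [-0.001 -0.001  0.001]
```

View pics/zsr.png

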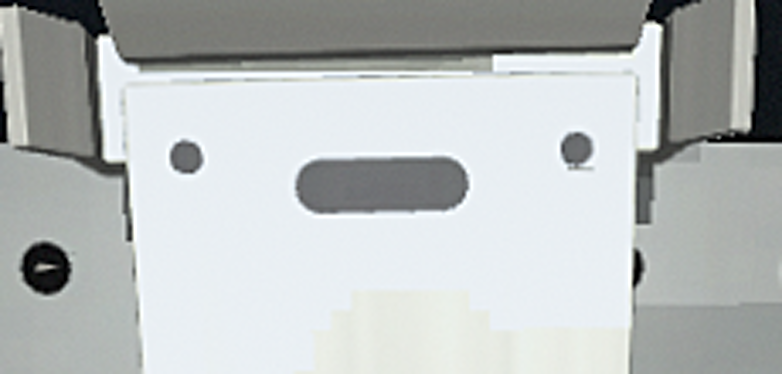

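View pics/zss.png

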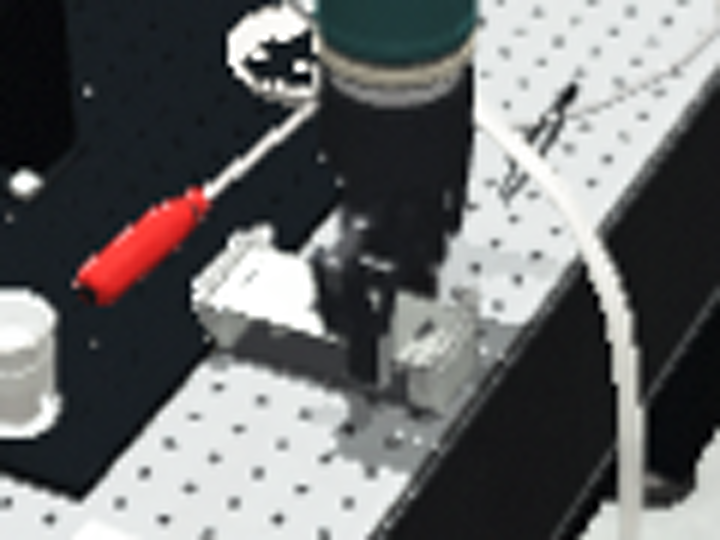

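The plate is resting in the pocket on contact. Releasing.

Request:
servo_tool(
  targets="0 0 0 0 0 0 53; 0 0 0 0 0 0 58; 0 0 0 0 0 0 66; 0 0 0 0 0 0 75; 0 0 0 0 0 0 75; 0 0 0 0 0 0 75",
)

```text
time: 16.72
tool_pos: [0.4525, 0.0386, 0.0131]
tcp_rot: [-3.141, -0.001, -0.001]
wrist_force: [-0.6, -0.3, 0.5]
width: 0.877
```

```bash
python3 st.py; python3 look.py t wrist
```

```text
16.7167 [0.4525 0.0386 0.0131] [-0.61 -0.28  0.49] lvl [-0.001 -0.001  0.001] sh [ -0.9  -0.2 -36.9] [0.03 0.1  2.25 0.   0.79 1.6 ]
[0.45248988 0.03862094 0.01304264] [2.900e-02 1.030e-01 2.250e+00 1.000e-03 7.870e-01 1.599e+00] 16.7667 [ 0.31 -0.16  0.16] lvl [-0.001 -0.001  0.001]
```

View pics/t_wrist.png

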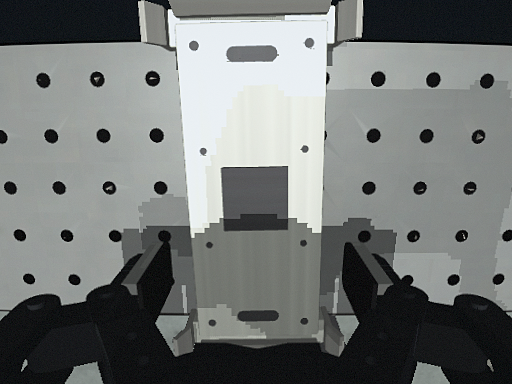

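The jaws are clear on both sides. Going straight up.

Request:
servo_tool(
  targets="0 0 0 0 0 -6 75; 0 0 0 0 0 -15 75; 0 0 0 0 0 -25 75; 0 0 0 0 0 -30 75; 0 0 0 0 0 -30 75; 0 0 0 -10 0 -30 75; 0 0 0 -10 0 -10 75; 0 0 0 0 0 0 75",
)

```text
time: 17.43
tool_pos: [0.4297, 0.0383, 0.1664]
tcp_rot: [-3.141, -0.001, 0.008]
wrist_force: [0.1, 0.5, -0.1]
width: 0.875
```

```bash
python3 look.py u wrist side top; python3 st.py; python3 - <<'E'
from h import *
d=pickle.load(open("u.pkl","rb"));zoom(d["wrist"][1],190,20,140,200,3,"pics/zuw.png");zoom(d["side"][1],200,120,120,95,6,"pics/zus.png")
E
```

```text
[0.42925372 0.03825837 0.16312691] [ 3.000e-02 -1.490e-01  2.169e+00  1.000e-03  1.130e+00  1.600e+00] 17.5833 [-0.66 -0.55 -0.61] lvl [-0.001  0.009  0.   ]
17.5833 [0.4293 0.0383 0.1631] [-0.66 -0.55 -0.61] lvl [-0.001  0.009  0.   ] sh [ 23.4  -0.5 112.9] [ 0.03 -0.15  2.17  0.    1.13  1.6 ]
```

View pics/u_wrist.png

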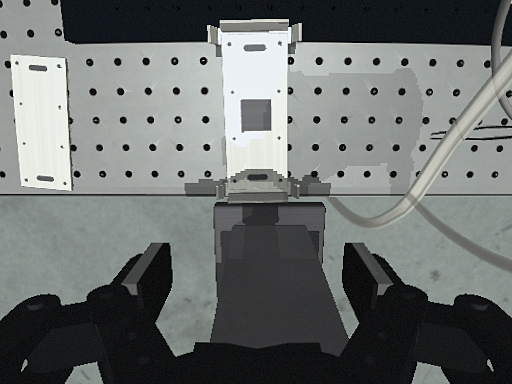

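View pics/zus.png

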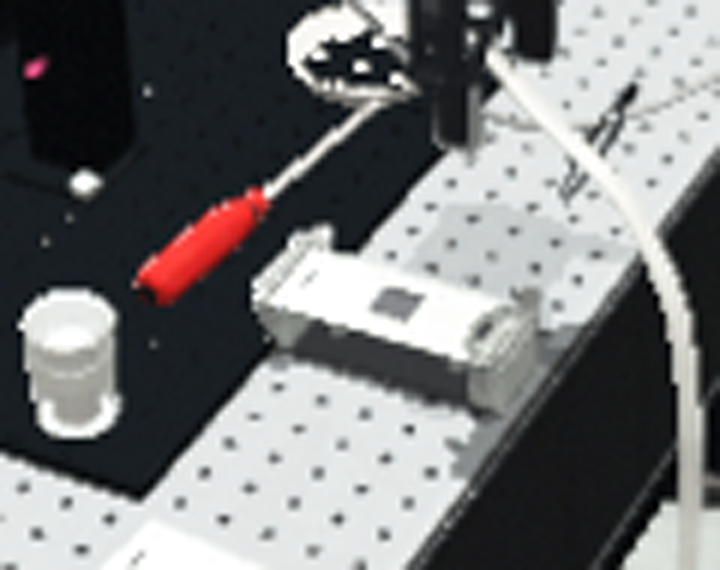

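The plate lies between the lips with the specimen at (256,115). The lower plate is left behind at (42,122). As a last check I measure the height from two views and compare the bystanders with the first picture.

```bash
python3 - <<'E'
from h import *
d=pickle.load(open("u.pkl","rb"));a=pickle.load(open("a.pkl","rb"))
def spec(n,x0,y0,x1,y1,t=150):
    s,c=d[n]; g=cv2.cvtColor(c["image"],cv2.COLOR_RGB2GRAY); m=np.zeros_like(g); m[y0:y1,x0:x1]=(g[y0:y1,x0:x1]<t)
    k,l,st,ce=cv2.connectedComponentsWithStats(m); i=1+np.argmax(st[1:,4]); return ray(s,c,*ce[i]),ce[i],st[i]
w=spec("wrist",235,92,278,138); sd=spec("side",258,163,276,178)
print(w[1:],sd[1:]); print("spec tri",tri(w[0],sd[0]))
s,c=d["wrist"]
P=[onz(s,c,*p,.037) for p in [(222.5,32.5),(289,32.5)]]; print("rear corners",np.round(P,4))
print("spec on z=.0382",onz(s,c,*w[1],.0382))
df=cv2.absdiff(a["top"][1]["image"],d["top"][1]["image"]).max(2)
for nm,(x0,y0,x1,y1) in {"wipes":(115,165,155,215),"hex":(158,178,194,204),"tweezers":(350,178,400,192)}.items(): print(nm,"max diff",df[y0:y1,x0:x1].max(),(df[y0:y1,x0:x1]>40).sum())
zoom(c,205,10,110,200,3.0,"pics/v.png")
zoom(d["top"][1],110,130,300,90,2.6,"pics/vt.png")
E
```

```text
(array([255.76047261, 114.68313641]), array([241,  99,  30,  33, 931], dtype=int32)) (array([265.73076923, 170.03846154]), array([262, 168,   8,   5,  26], dtype=int32))
spec tri (array([0.48554111, 0.03776213, 0.03737863]), np.float64(0.0001396783017322913))
rear corners [[0.5458 0.0625 0.037 ]
 [0.5458 0.0129 0.037 ]]
spec on z=.0382 [0.4855192  0.03772503 0.0382    ]
wipes max diff 3 0
hex max diff 2 0
tweezers max diff 216 330
```

View pics/v.png

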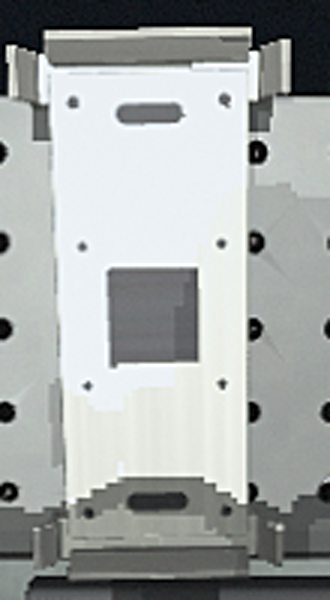

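View pics/vt.png

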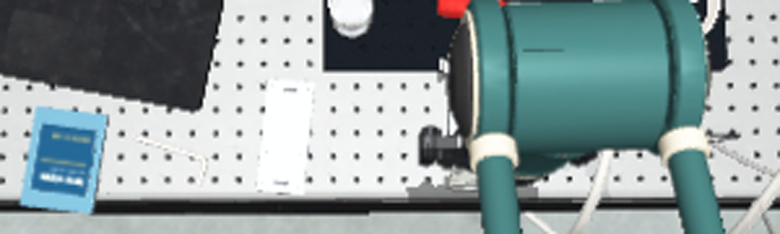

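```bash
python3 - <<'E'
from h import *
d=pickle.load(open("u.pkl","rb"));a=pickle.load(open("a.pkl","rb"))
df=cv2.absdiff(a["side"][1]["image"],d["side"][1]["image"]).max(2); print("tweezers side diff",(df[132:155,291:310]>40).sum(),df[132:155,291:310].max())
from workcell import finish_job
print(finish_job())
E
```

```text
tweezers side diff 0 9
the job is handed in; nothing more can be done
None
```

The upper plate with the specimen is lying flat in the nest, and the job was handed in at about 17.6 s. I dragged it about 54 mm with shut fingers pressed on its bare rear part, until it overhung the table edge by about 45 mm. Then I pinched it by its long sides at the overhang, lowered it until it touched the seat, opened the jaws and backed off upward.

- **Seating:** two views put the specimen at (0.4855, 0.0378, 0.0374), against an expected (0.4845, 0.0380, 0.0382). The plate is therefore within about 1 mm of the nest centre and at seat height. The wrist view shows it inside all the lips.
- **Lower plate:** it measured unmoved during the drag. The last pictures show it still lying where it was.
- **Specimen:** the fingers never came onto it.
- **Bystanders:** the wipes and hex key match the first top picture. The arm hid the tweezers from above (that check showed a difference), but the side view of them is unchanged.
- **Forces:** the largest reading was about 12 N, while dragging. Contact on the seat read about 8 N.

No check of the outcome failed. One small disagreement: contact came with the tool about 1.4 mm lower than I had calculated, within the accuracy of the camera measurement.

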